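# Check the pot is cool, then open the descaler bottle

## Robot

A 6-joint arm with a two-finger parallel gripper is mounted at the origin on the work surface. World frame = base frame: x ahead of the robot, y to its left, z up, the work surface at z = 0. Lengths are in mm, angles in rad, forces in N, time in s.
With the tool pointing down it reaches from about 275 to 750 mm from the base axis. Payload 10.2 kg.
Tool frame: the origin (TCP) lies at the very end of the fingers, on their centre line; the grasp point (between the pads) lies 19 mm behind it; z points along the fingers, x is the direction in which the jaws open and shut, and the axes are right-handed (so a half turn about z gives the same grasp; the last joint's range is limited). The gripper opens to 85 mm and grips with 20 to 120 N. Pads are 22 mm wide; open, the fingers measure 114 mm over their backs; the gripper's body (76 mm by 85 mm) begins 54 mm behind the grasp point. The pads swing forward as they close: fully open they stand 13 mm farther back than shut.
Start: joints at [0.88, 0.313, 1.498, -0, 1.331, -0.223], TCP at [236.748, 468.595, 203.494] pointing down, gripper open.
Joint ranges: [-2.94, 2.94], [-0.97, 2.17], [0.19, 2.56], [-1.23, 4.37], [0.02, 3.11], [-2.88, 2.88]. Speed limits (rad/s): [2.39, 2.39, 3.01, 3.14, 3.14, 3.14].

## Interface

Orientations are given as a unit quaternion [w, x, y, z].
In Python, from rig import ctrl, cams gives the robot as it stands.
- The arm moves only by the tool play_rows, never from a script. Its argument "steps" is a list of rows, each a list of 2 entries, a list of its own where there are three numbers: the shift along the tool's x, y, z normalised to -1 to 1, where 1 is 0.75 m, then the turn, a rotation vector about the tool's x, y, z normalised to -1 to 1, where 1 is 45 degrees. A call has 1 to 20 rows; each row shifts and turns the commanded pose from where the row before left it, along the tool's axes as they then stand; what a row does not reach is not made up. A row lasts 1/10 s, in which the tool goes at most 50 mm and 8.59 degrees, less where a joint would pass 70% of its speed; a pose out of reach is approached as far as the arm can. A call with a number of a shift or a turn outside -1 to 1 is refused whole. A call with a gripper value outside its range is refused whole. "grip" is the closure, from 0 (fully open) to 1 (shut), set as the call begins (left out, the last holds). The fingers move at their own pace and stop on an object; "squeeze" is the grip in N (left out, the last holds). Time passes only in rows, so rows that do not move let the fingers close. It gives the time, the measured TCP pose, the force and the opening at its end, in the units of the state.
- ctrl.sense(): the state, without advancing time (a new reading comes with each control period).
- cams.capture(name): name is "scene" or "side" or "wrist"; returns the picture (384x512x3 uint8, red, green, blue); there is no depth.
- cams.camera_info(name): a dict with "fx", "fy", "cx", "cy" (pixels), "dist_coeffs" ([k1, k2, p1, p2, k3] as OpenCV has them; the pictures are not rectified), "xyz" and "attitude" of the camera in the world. Camera axes: x right, y up, looking along -z (the intrinsics and any distortion apply to the point x, -y, -z); pixel columns grow to the right and rows downward; lengths in mm; the calibration is good to about 2 mm. A picture is of the moment at which its call begins: read the wrist's pose just before it. camera_info takes no time and is no camera call; for the wrist camera it gives the pose at the moment of the call.
- ctrl.finish_job(): hands the job in, once; it reports no verdict.
Trained networks look in the newest picture that a camera, given by its name, has taken for a name from the list of things; names that differ only in an ending like _2 or _b are one class to them, and where a whole thing is asked for, a point or a joint stands for the part that bears it (a point fixed in the world has none). Each returns a list of dicts, best first, with "p" (0 to 1); they miss things now and then, are a little off and sometimes report something else, mostly with a low value. They report only what shows in the picture. A call takes as long as a camera call. They do not tell look-alikes from the thing itself.
- cams.search_frame(camera, thing): "rect" ([centre column, centre row, width, height] in pixels, round what is visible of it).
- cams.tip_of(camera, thing): "pixel" ([column, row] in pixels: a listed point, or the origin of a listed thing).
The state is a dict: "time_s": time; "joints": joint angles; "dq": joint speeds; "tau": joint torques, N m; "eef_pos": TCP position; "ee_rot": TCP orientation; "force": force on the tool from outside, world axes, zero at the start; "wrist_torque": the same for the moment, N m; "grip_width": opening from 0.0 (shut) to 1.0 (fully open).
Only numpy, scipy, OpenCV 4.12 (cv2) and the standard library are available. Lean on these libraries where they do the work, as an engineer would, in place of code of your own. Each camera call takes 0.05 s, during which the arm holds its last target.

## Task

Before the clay coffee pot is descaled, check that it has cooled: take the stick thermometer off its cork mat, point its lens end straight at the middle of the pot's belly from about 10 cm off the clay, hold it steady there for at least one second, then lay it back flat on the mat and let go. Then grip the push-and-turn safety cap of the bottle in the steel bracket, press it down against its spring, turn it about 75 degrees anticlockwise (seen from above) while it is down, and lift it off. Finish while still holding the cap, upright and still, 5 to 10 cm straight above the open bottle, and leave everything else standing where it is.

Things in the scene. Friction and masses are not known exactly. Their poses are not given: they have to be found in the camera images.
- wand: stick thermometer, 150 mm long along its x, 30 mm wide (y), 30 mm tall, 120 g or so; origin under its middle, on the underside. A grey box from x = -75 to +45 mm with two parallel flat sides to grip, then a black round nose (22 mm across) from x = +45 to +75 mm: the lens end. It measures along its +x.
- wand_lens (a point): centre of the lens at the nose's tip: 75 mm ahead (+x) of the thermometer's origin and 17 mm above its underside; x is the aiming direction
- mat: fixed cork mat, 200 mm (x) by 120 mm (y), 4 mm thick, origin at the centre of its underside; the thermometer starts lying on it (its origin 4 mm up)
- pot: terracotta coffee pot, 170 mm tall plus a cork stopper, round belly 110 mm across between 45 and 85 mm height, spout towards its +y and handle towards its -y (each about 85 mm out); origin at the centre of its underside; loose
- pot_belly (a point): the middle of the belly, on the pot's axis, 65 mm above its underside (the clay's surface is 55 mm out from here): the point to aim at
- bottle: amber glass bottle, 80 mm across, fixed in a steel bracket on a 110 mm square plate; origin at the plate's underside centre, z up along the bottle's axis. Shoulder below 122 mm, neck 30 mm across up to 150 mm with two lugs 6 mm wide along its x. In the neck a sprung plunger (600 N/m) holds the closed cap up with about 5 N.
- bottle_mouth (a point): centre of the neck's rim, 150 mm above the bottle's origin
- cap: push-and-turn safety cap: loose, round about its z, 42 mm tall, 60 g. Its ribbed top part, from 20 to 42 mm above its origin, is 56 mm across and is what to grip; the skirt below is 52 mm across. Origin at the centre of its underside, 137.5 mm above the bottle's origin when closed, its x then along the bottle's x.
- cap_top (a point): centre of the cap's flat top, 42 mm above its origin. The cap is locked until pressed down 4 mm or more (about 8 N; it bottoms at 7.5 mm, about 10 N). Kept down, it turns anticlockwise seen from above; from 58 to 92 degrees of turn its slots are free of the lugs and it lifts straight off (a stop ends the turn at about 95).
- mug: bystander: yellow enamel mug, 76 mm wide, 75 mm tall; origin at the centre of its underside
- tin: bystander: low steel tin, 60 mm wide, 65 mm tall; origin at the centre of its underside
- bowl: bystander: small white bowl, 90 mm wide, 45 mm tall; origin at the centre of its underside
- dispenser: bystander: clear plastic push dispenser with a pump head, 68 mm wide, 170 mm tall; origin at the centre of its underside
- twist_jar: bystander: closed glass jar with a flat steel twist lid, 72 mm wide, 103 mm tall, standing free; not the bottle to open; origin at the centre of its underside
- scoop: bystander: spoon-shaped scoop, steel with a wooden handle, lying flat along its own x; origin at the centre of its underside
There are look-alikes about, which are no part of the job. There is more than one size of the pot; the one meant has the size given above.

How it is judged:
By the outcome, as a careful person would: the job done as asked, in the order asked, and still so for the second after the job is handed in, while the arm keeps its last pose, push and grip.
It also fails if it takes over 64 s, if anything falls off the work surface, if the arm or the gripper's body presses on something with over 40 N, if the wrist force passes 120 N, or if a joint passes its speed limit or range.

## Working session

There is one attempt and no reset: what is moved stays moved. The work goes in short steps, Python scripts to look and compute and a tool call to move; the robot and the scene stay as the last step left them, time stands still between calls to the robot, and variables do not carry over. Pictures are saved under pics/ and viewed, and the job is handed in when it is done.

Besides the shell and the picture viewer there is one more tool, called after ">>>" as a command line: name --argument value ..., lists and objects as JSON in quotes. play_rows: Moves the arm, as the interface text tells. Its arguments: {"type":"object","properties":{"steps":{"type":"array"},"grip":{"type":"number"},"squeeze":{"type":"number"}},"required":["steps"]}

```bash
ls; mkdir -p pics; python3 - <<'E'
from rig import ctrl,cams
import cv2
print(ctrl.sense())
for n in ["scene","side","wrist"]:
    im=cams.capture(n); cv2.imwrite(f"pics/{n}0.png",im[:,:,::-1])
    print(n,cams.camera_info(n))
    for t in (["wand","wand_lens","mat","pot","pot_belly","bottle","bottle_mouth","cap","cap_top"] if n!="wrist" else []):
        print(t,[(d['pixel'],round(d['p'],2)) for d in cams.tip_of(n,t)][:4])
print(ctrl.sense()['time_s'])
E
```

```text
pics
{'time_s': 0.0, 'joints': array([ 8.79619819e-01,  3.13451517e-01,  1.49842965e+00,  1.00123390e-05,
        1.33098192e+00, -2.23372928e-01]), 'dq': array([-0.00061133,  0.00154295,  0.00011459,  0.00073899,  0.00047639,
       -0.00014663]), 'tau': array([ 1.52182333e-04, -4.12252772e+01, -2.59751880e+01, -1.68426350e-04,
        3.95067211e-03,  1.95591878e-05]), 'eef_pos': array([236.54700911, 468.37269131, 202.93711581]), 'ee_rot': array([ 2.00105855e-04,  8.51741885e-01,  5.23961217e-01, -6.02891425e-04]), 'force': array([ 0.42090384, -0.18232842, -0.54154865]), 'wrist_torque': array([-0.01122025, -0.00703565,  0.05248307]), 'grip_width': 0.9994757931369334}
scene {'fx': 357.69723052647356, 'fy': 357.69723052647356, 'cx': 260.1112721719632, 'cy': 193.80247762334287, 'dist_coeffs': array([-0.09853974,  0.        ,  0.        ,  0.        ,  0.        ]), 'xyz': array([1337.10234715, -219.90521765,  804.32125172]), 'attitude': array([0.73209455, 0.33370157, 0.25236658, 0.5375797 ])}
wand [([310.3, 197.2], 0.92)]
wand_lens [([323.8, 207.4], 0.96)]
mat []
pot [([262.3, 231.1],
[... 577 characters left out ...]
 -0.05637037, -0.11609786])}
wand [([226.1, 202.5], 0.61)]
wand_lens [([240.5, 191.0], 0.63)]
mat [([226.4, 195.8], 0.74)]
pot [([270.0, 229.3], 0.77), ([336.8, 322.3], 0.68)]
pot_belly [([267.1, 211.0], 0.62), ([332.6, 248.4], 0.24)]
bottle [([243.6, 282.9], 0.66)]
bottle_mouth [([241.8, 236.2], 0.61)]
cap [([243.9, 240.2], 0.78)]
cap_top [([239.8, 229.0], 0.62)]
wrist {'fx': 325.28944202375527, 'fy': 325.28944202375527, 'cx': 251.8431385793619, 'cy': 190.2984420093814, 'dist_coeffs': array([-0.06539393,  0.        ,  0.        ,  0.        ,  0.        ]), 'xyz': array([168.64481903, 503.94112936, 375.06207104]), 'attitude': array([ 0.84173482, -0.1307949 , -0.08051482,  0.51758338])}
1.05
```

View pics/scene0.png

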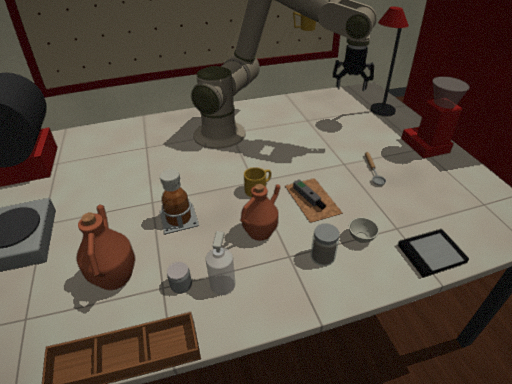

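View pics/side0.png

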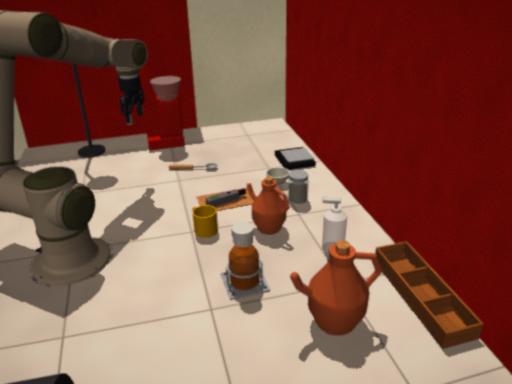

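View pics/wrist0.png

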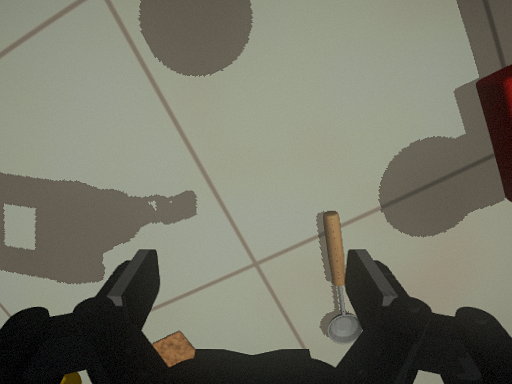

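The scene picture shows two terracotta pots, a small one at (260,215) and a bigger one at (107,255). The wand is on the mat at (311,197) and the capped bottle at (177,205). Next I triangulate.

```bash
cat > h.py <<'E'
import numpy as np, cv2
from scipy.spatial.transform import Rotation as R
from rig import ctrl,cams
def Rq(q): return R.from_quat([q[1],q[2],q[3],q[0]])
def ci(n):
    c=cams.camera_info(n); K=np.array([[c['fx'],0,c['cx']],[0,c['fy'],c['cy']],[0,0,1]])
    return K,np.array(c['dist_coeffs']),np.array(c['xyz']),Rq(c['attitude']).as_matrix()@np.diag([1,-1,-1.])
def ray(c,px):
    K,D,p,M=c
    u=cv2.undistortPoints(np.array(px,float).reshape(1,1,2),K,D).ravel()
    d=M@np.array([u[0],u[1],1]); return p,d/np.linalg.norm(d)
def proj(c,X):
    K,D,p,M=c
    return cv2.projectPoints(np.atleast_2d(X).astype(float),cv2.Rodrigues(M.T)[0],-M.T@p,K,D)[0].reshape(-1,2)
def tri(cs,pxs):
    A=0;b=0
    for c,x in zip(cs,pxs):
        p,d=ray(c,x);P=np.eye(3)-np.outer(d,d);A=A+P;b=b+P@p
    X=np.linalg.solve(A,b)
    return X,[np.linalg.norm(np.cross(X-ray(c,x)[0],ray(c,x)[1])) for c,x in zip(cs,pxs)]
def onz(c,px,z):
    p,d=ray(c,px);return p+d*(z-p[2])/d[2]
E
python3 - <<'E'
from h import *
np.set_printoptions(precision=1,suppress=True)
S=ci('scene');D=ci('side')
T={'wand':((310.3,197.2),(226.1,202.5)),'lens':((323.8,207.4),(240.5,191.0)),'pot':((262.3,231.1),(270,229.3)),'bigpot':((113.4,278),(336.8,322.3)),'belly':((260.9,216.6),(267.1,211)),
'bottle':((178.2,216.9),(243.6,282.9)),'mouth':((171,184.1),(241.8,236.2)),'cap':((170.8,184.7),(243.9,240.2)),'captop':((169.5,174.4),(239.8,229))}
for k,(a,b) in T.items():
    X,e=tri([S,D],[a,b]);print(k,X,e)
print(onz(S,(262.3,231.1),0),onz(D,(270,229.3),0),onz(S,(113.4,278),0),onz(D,(336.8,322.3),0))
for n in ['scene','side']:
  im=cv2.imread(f'pics/{n}0.png')
  for q,(x,y,w,h) in {'wandpot':(230,160,120,90) if n=='scene' else (185,170,130,75),'bot':(140,150,80,90) if n=='scene' else (200,215,90,90)}.items():
    cv2.imwrite(f'pics/{n}_{q}.png',cv2.resize(im[y:y+h,x:x+w],None,fx=6,fy=6,interpolation=cv2.INTER_CUBIC))
E
```

```text
wand [508.9 204.2  -1.5] [np.float64(4.0878144002087256), np.float64(4.087814400208575)]
lens [573.  227.2  13.4] [np.float64(5.6499304591736275), np.float64(5.6499304591736355)]
pot [610.3   0.2  -2.2] [np.float64(4.803115436673149), np.float64(4.803115436673169)]
bigpot [ 653.8 -444.2    0.3] [np.float64(1.2747154921225163), np.float64(1.274715492122528)]
belly [605.1   0.3  62.6] [np.float64(0.9968316963386615), np.float64(0.9968316963388272)]
bottle [ 468.3 -238.8    2.2] [np.float64(1.2403061893217573), np.float64(1.2403061893217593)]
mouth [ 473.2 -235.2  147.9] [np.float64(4.203316754279907), np.float64(4.203316754279853)]
cap [ 474.5 -238.9  142. ] [np.float64(0.4855227670891787), np.float64(0.4855227670892569)]
captop [ 466.4 -235.8  175. ] [np.float64(0.5537666801085234), np.float64(0.5537666801085481)]
[607.1   3.2   0. ] [610.6 -10.1   0. ] [ 654.7 -445.1   -0. ] [ 653.3 -442.7    0. ]
```

View pics/scene_wandpot.png

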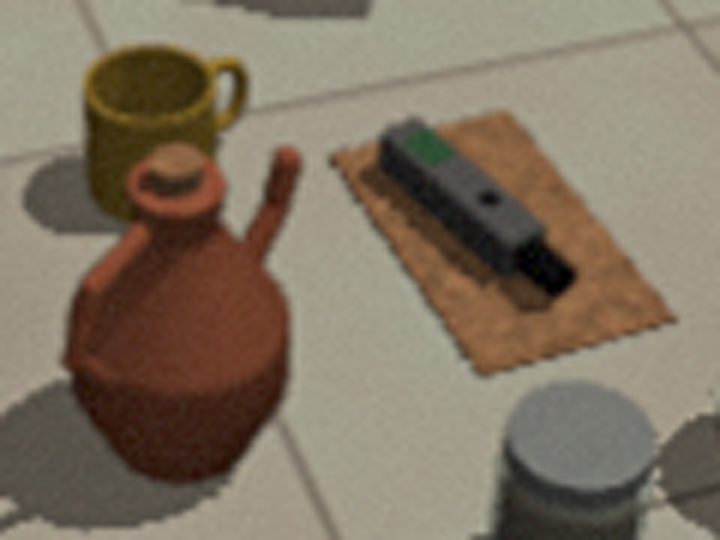

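View pics/side_wandpot.png

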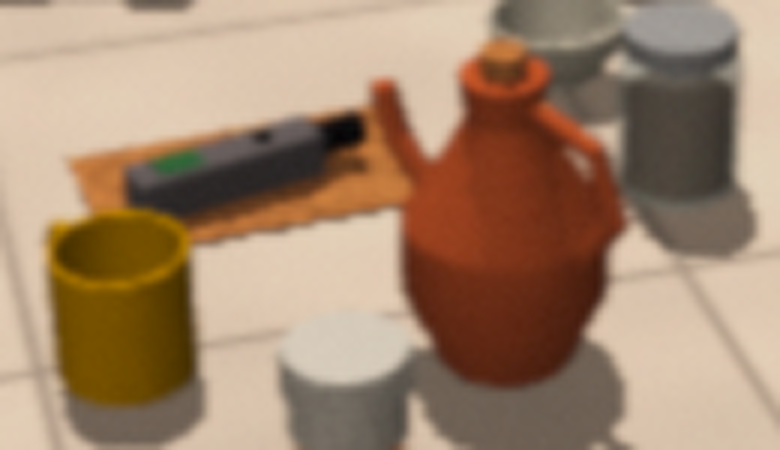

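View pics/scene_bot.png

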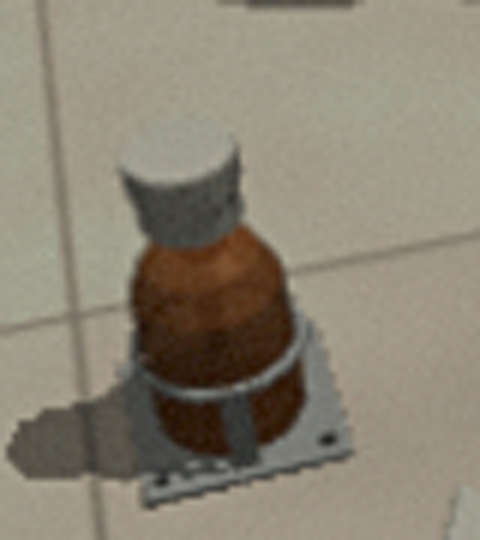

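View pics/side_bot.png

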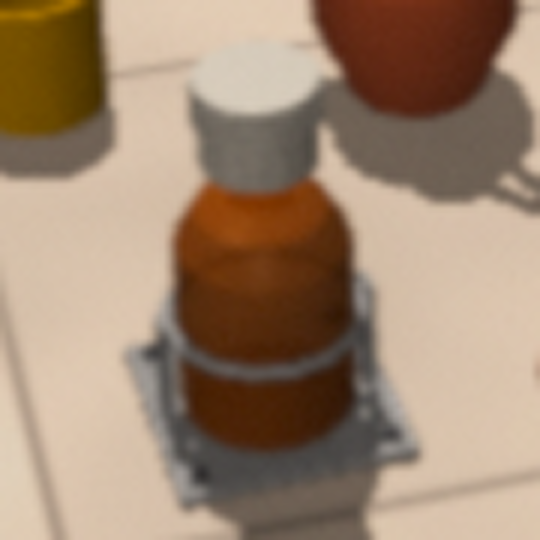

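```bash
python3 - <<'E'
from h import *
np.set_printoptions(precision=1,suppress=True)
S=ci('scene');D=ci('side')
print('spout',tri([S,D],[(230+285/6,160+155/6),(185+383/6,170+88/6)]))
print('handle',tri([S,D],[(230+78/6,160+355/6),(185+620/6,170+215/6)]))
for t in ["mug","tin","bowl","dispenser","twist_jar","scoop","mat"]:
    r=[]
    for n,c in (('scene',S),('side',D)):
        for d in cams.tip_of(n,t): 
            if d['p']>.3: print(t,n,d['pixel'],round(d['p'],2),onz(c,d['pixel'],0))
W=ci('wrist'); s=ctrl.sense(); Rt=Rq(s['ee_rot']).as_matrix()
print('cam in tool',Rt.T@(W[2]-s['eef_pos'])); print(Rt.T@W[3]); print(Rt)
for k,p in dict(a=(332,160),b=(505,112),c=(675,320),d=(485,375)).items(): print('matcorner',onz(S,(230+p[0]/6,160+p[1]/6),4))
for p in [(70,160),(195,243),(370,110)]: print('matside',onz(D,(185+p[0]/6,170+p[1]/6),4))
# bottle plate corners
for p in [(147,500),(352,455),(305,320)]: print('plate scene',onz(S,(140+p[0]/6,150+p[1]/6),6))
for p in [(185,500),(420,455),(130,350)]: print('plate side',onz(D,(200+p[0]/6,215+p[1]/6),6))
print(ctrl.sense()['time_s'])
E
```

```text
spout (array([563.3,  65.2, 130.6]), [np.float64(0.12989903618737983), np.float64(0.12989903618743326)])
handle (array([651.5, -65.7, 113.3]), [np.float64(0.5925638633081262), np.float64(0.5925638633081121)])
mug scene [257.7, 189.1] 0.85 [408.9  48.4   0. ]
mug scene [219.4, 285.1] 0.44 [ 762.6 -166.2    0. ]
mug side [207.4, 231.8] 0.74 [415.6  32.7   0. ]
tin scene [179.4, 285.8] 0.72 [ 733.3 -270.1    0. ]
tin side [242.7, 227.1] 0.56 [529.8  27.    0. ]
bowl scene [358.6, 236.9] 0.85 [720.7 275.   -0. ]
bowl side [275.8, 183.5] 0.7 [717.8 278.2   0. ]
dispenser scene [223.4, 285.0] 0.85 [ 765.5 -155.8    0. ]
dispenser side [330.9, 248.3] 0.93 [ 756.8 -159.2    0. ]
twist_jar scene [321.3, 256.3] 0.59 [754.5 135.2   0. ]
twist_jar side [297.2, 198.6] 0.57 [757.7 148.3   0. ]
twist_jar side [330.6, 249.3] 0.47 [ 754.  -163.5    0. ]
scoop scene [373.4, 170.2] 0.6 [435.9 496.    0. ]
scoop side [196.6, 165.2] 0.66 [452.8 524.    0. ]
mat side [226.4, 195.8] 0.74 [520.  240.8   0. ]
cam in tool [   0.8  -76.7 -171.6]
[[ 1.  -0.   0. ]
 [ 0.   1.   0.3]
 [-0.  -0.3  1. ]]
[[ 0.5  0.9 -0. ]
 [ 0.9 -0.5  0. ]
 [ 0.  -0.  -1. ]]
matcorner [430.5 143.6   4. ]
matcorner [419.7 258.9   4. ]
matcorner [615.2 273.2   4. ]
matcorner [622.1 158.7   4. ]
matside [414.6 258.8   4. ]
matside [469.4 144.1   4. ]
matside [601.8 266.6   4. ]
plate scene [ 531.1 -288.1    6. ]
plate scene [ 530.8 -181.3    6. ]
plate scene [ 418.2 -188.6    6. ]
plate side [ 422.2 -294.1    6. ]
plate side [ 527.4 -294.6    6. ]
plate side [ 418.7 -188.9    6. ]
1.75
```

```bash
cat >> h.py <<'E'
def hd(s):
    M=Rq(s['ee_rot']).as_matrix(); return np.degrees(np.arctan2(M[1,0],M[0,0])),M
def plan(xyz,h,n,s=None,n0=None):
    """rows to vertical tool with x heading h(deg)"""
    s=s or ctrl.sense(); M=hd(s)[1]
    a=np.radians(h); x=np.array([np.cos(a),np.sin(a),0]); z=np.array([0,0,-1.]); G=np.c_[x,np.cross(z,x),z]
    rv=R.from_matrix(M.T@G).as_rotvec()
    dp=np.array(xyz)-s['eef_pos']; out=[]
    for k in range(n):
        Mk=M@R.from_rotvec(rv*k/n).as_matrix()
        out.append([[round(float(v),4) for v in Mk.T@dp/n/750],[round(float(v),3) for v in np.degrees(rv/n)/45]])
    print('per row mm',np.linalg.norm(dp)/n,'deg',np.degrees(np.linalg.norm(rv))/n)
    print(str(out).replace(' ',''))
E
python3 -c "
from h import *
plan((490,195,200),110,12)"
```

```text
per row mm 31.06865736677949 deg 3.90041660526771
[[[-0.0144,0.0388,0.0004],[-0.0,-0.0,-0.087]],[[-0.0171,0.0378,0.0004],[-0.0,-0.0,-0.087]],[[-0.0196,0.0365,0.0004],[-0.0,-0.0,-0.087]],[[-0.022,0.0351,0.0004],[-0.0,-0.0,-0.087]],[[-0.0244,0.0335,0.0004],[-0.0,-0.0,-0.087]],[[-0.0266,0.0318,0.0004],[-0.0,-0.0,-0.087]],[[-0.0287,0.0299,0.0004],[-0.0,-0.0,-0.087]],[[-0.0306,0.0279,0.0004],[-0.0,-0.0,-0.087]],[[-0.0325,0.0257,0.0004],[-0.0,-0.0,-0.087]],[[-0.0341,0.0235,0.0004],[-0.0,-0.0,-0.087]],[[-0.0357,0.0211,0.0004],[-0.0,-0.0,-0.087]],[[-0.037,0.0186,0.0004],[-0.0,-0.0,-0.087]]]
```

>>> play_rows --steps '[[[-0.0144,0.0388,0.0004],[0,0,-0.087]],[[-0.0171,0.0378,0.0004],[0,0,-0.087]],[[-0.0196,0.0365,0.0004],[0,0,-0.087]],[[-0.022,0.0351,0.0004],[0,0,-0.087]],[[-0.0244,0.0335,0.0004],[0,0,-0.087]],[[-0.0266,0.0318,0.0004],[0,0,-0.087]],[[-0.0287,0.0299,0.0004],[0,0,-0.087]],[[-0.0306,0.0279,0.0004],[0,0,-0.087]],[[-0.0325,0.0257,0.0004],[0,0,-0.087]],[[-0.0341,0.0235,0.0004],[0,0,-0.087]],[[-0.0357,0.0211,0.0004],[0,0,-0.087]],[[-0.037,0.0186,0.0004],[0,0,-0.087]],[[0,0,0],[0,0,0]],[[0,0,0],[0,0,0]]]' --grip 0

```text
time_s: 3.15
eef_pos: [490.4, 195.2, 199.7]
ee_rot: [-0.0, 0.573, 0.82, -0.0]
force: [-0.6, -0.1, -0.3]
grip_width: 1.001
```

```bash
python3 - <<'E'
from h import *
s=ctrl.sense();c=ci('wrist');im=cams.capture('wrist');cv2.imwrite('pics/wrist1.png',cv2.resize(im[:,:,::-1],(768,576),interpolation=cv2.INTER_CUBIC))
print(s['eef_pos'],hd(s)[0],s['joints'])
for t in ['wand','wand_lens','mat']:
  for d in cams.tip_of('wrist',t): print(t,d['pixel'],d['p'],onz(c,d['pixel'],{'wand':4,'wand_lens':21,'mat':0}[t]))
E
```

```text
[490.36013823 195.20387238 199.7099381 ] 110.0729109906507 [ 1.56540308e-01  3.22212927e-01  1.49504988e+00  2.51370683e-04
  1.32489701e+00 -1.76465575e+00]
wand [248.4, 177.6] 0.88 [515.1859987  199.87857207   4.        ]
wand_lens [241.7, 240.2] 0.73 [586.0559818  217.18270365  21.        ]
wand_lens [146.5, 318.0] 0.28 [736.83436524 137.29926831  21.        ]
mat [258.0, 183.7] 0.87 [519.39732993 213.50724936   0.        ]
```

View pics/wrist1.png

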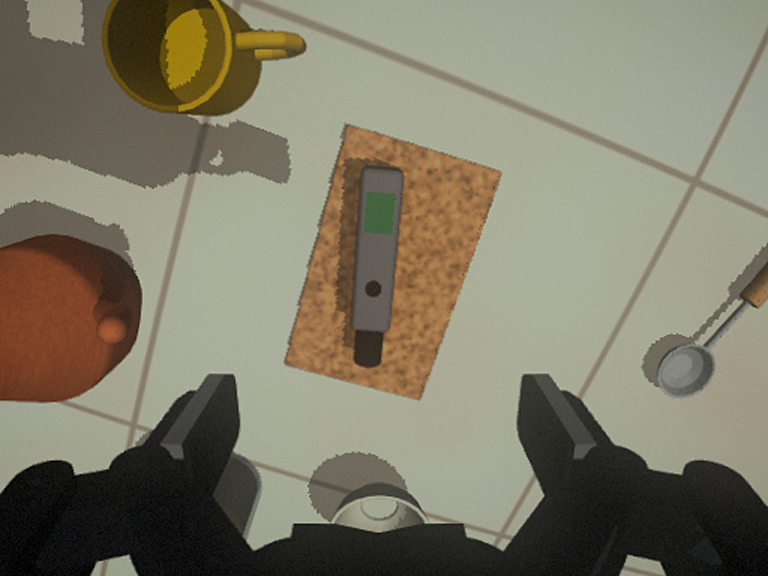

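```bash
python3 - <<'E'
from h import *
np.set_printoptions(precision=1,suppress=True)
c=ci('wrist')
g=lambda p,z: onz(c,(p[0]/1.5,p[1]/1.5),z)
P=[g(p,34) for p in [(362,168),(404,169),(353,328),(393,332)]]
print(P); b=(P[0]+P[1])/2; f=(P[2]+P[3])/2
d=f-b; print('len',np.linalg.norm(d),'w',np.linalg.norm(P[0]-P[1]),'heading',np.degrees(np.arctan2(d[1],d[0])))
for a,bb in [(0,2),(1,3)]:
    d=P[bb]-P[a];print(np.degrees(np.arctan2(d[1],d[0])))
u=d/np.linalg.norm(d); print('mid box',(b+f)/2,'origin',(b+f)/2+15*u)
print('nose tip',g((367,366),21))
for p in [(345,124),(501,172),(421,400),(285,364)]: print(g(p,4))
E
```

```text
[array([444.6, 167.9,  34. ]), array([435.4, 194.8,  34. ]), array([556.9, 200.9,  34. ]), array([549.6, 230.1,  34. ])]
len 118.32608596482439 w 28.449110377556487 heading 16.766518311906488
16.365292899289035
17.159404562175123
mid box [496.6 198.4  34. ] origin [511.  202.9  34. ]
nose tip [589.3 223.4  21. ]
[421.8 145.7   4. ]
[413.8 265.3   4. ]
[612.2 280.5   4. ]
[619.8 161.    4. ]
```

```bash
python3 -c "
from h import *
plan((506,201.5,40),106.8,6)
s=dict(ctrl.sense()); print(s['eef_pos'])"
```

```text
per row mm 26.827336763943208 deg 0.5712414634443549
[[[-0.0001,0.0038,0.0356],[0.0,-0.0,0.013]],[[-0.0001,0.0038,0.0356],[0.0,-0.0,0.013]],[[-0.0,0.0038,0.0356],[0.0,-0.0,0.013]],[[-0.0,0.0038,0.0356],[0.0,-0.0,0.013]],[[0.0,0.0038,0.0356],[0.0,-0.0,0.013]],[[0.0001,0.0038,0.0356],[0.0,-0.0,0.013]]]
[489.89447024 196.10853964 200.06548656]
```

>>> play_rows --steps '[[[0,0.0038,0.0356],[0,0,0.013]],[[0,0.0038,0.0356],[0,0,0.013]],[[0,0.0038,0.0356],[0,0,0.013]],[[0,0.0038,0.0356],[0,0,0.013]],[[0,0.0038,0.0356],[0,0,0.013]],[[0,0.0038,0.0356],[0,0,0.013]],[[0,0,0.015],[0,0,0]],[[0,0,0.015],[0,0,0]],[[0,0,0.014],[0,0,0]],[[0,0,0],[0,0,0]],[[0,0,0],[0,0,0]]]'

```text
time_s: 4.45
eef_pos: [507.0, 200.9, 7.3]
ee_rot: [0.0, 0.597, 0.802, 0.0]
force: [0.8, 0.1, 0.2]
grip_width: 1.003
```

```bash
python3 - <<'E'
from h import *
s=ctrl.sense();im=cams.capture('wrist');cv2.imwrite('pics/wrist2.png',cv2.resize(im[:,:,::-1],(768,576),interpolation=cv2.INTER_CUBIC))
print(s['eef_pos'],hd(s)[0],s['force'])
E
```

```text
[506.97244859 200.88591362   7.27417323] 106.67309881487503 [0.77162132 0.07561296 0.24526156]
```

View pics/wrist2.png

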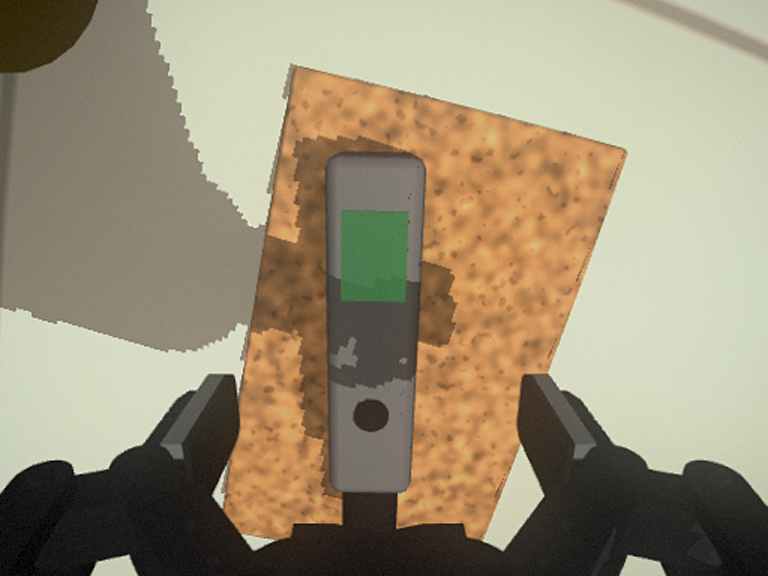

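The wand stands straight between the open fingers (centre column about 371, finger middle about 378). I close on it.

>>> play_rows --steps '[[[0,0,0],[0,0,0]],[[0,0,0],[0,0,0]],[[0,0,0],[0,0,0]],[[0,0,0],[0,0,0]],[[0,0,0],[0,0,0]],[[0,0,0],[0,0,0]],[[0,0,0],[0,0,0]],[[0,0,0],[0,0,0]],[[0,0,0],[0,0,0]],[[0,0,0],[0,0,0]]]' --grip 1 --squeeze 40

```text
time_s: 5.5
eef_pos: [506.6, 200.8, 6.7]
ee_rot: [-0.0, 0.597, 0.802, -0.0]
force: [-0.2, -0.3, -0.2]
grip_width: -0.001
```

```bash
python3 - <<'E'
from h import *
np.set_printoptions(precision=1,suppress=True)
s=ctrl.sense();c=ci('wrist');im=cams.capture('wrist');cv2.imwrite('pics/wrist3.png',cv2.resize(im[:,:,::-1],(768,576),interpolation=cv2.INTER_CUBIC))
print(s['eef_pos'],hd(s)[0],s['force'],s['grip_width'])
E
```

```text
[506.6 200.8   6.7] 106.66603578196633 [-0.2 -0.3 -0.2] -0.0006789799855947175
```

View pics/wrist3.png

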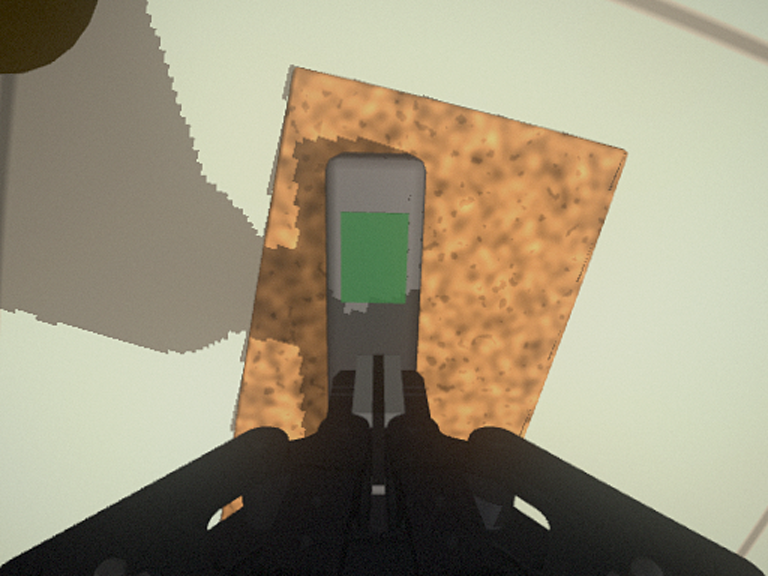

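The gripper reads fully shut, with the fingers apparently covering the wand at (378,360). I need to understand this before moving.

```bash
python3 - <<'E'
from h import *
np.set_printoptions(precision=1,suppress=True)
s=ctrl.sense();c=ci('wrist');M=hd(s)[1];p=s['eef_pos']
print(p,c[2])
for z in [0,-10,-19,-30,-40,-60]:
    print(z,proj(c,[p+M@[x,0,z] for x in (-15,0,15)])*1.5)
Sc=ci('scene');D=ci('side')
for n,c in (('scene',Sc),('side',D)):
    im=cams.capture(n)[:,:,::-1].copy()
    q=proj(c,p)[0];print(n,q)
    x,y=int(q[0]),int(q[1]); 
    cv2.imwrite(f'pics/{n}3.png',cv2.resize(im[y-55:y+35,x-60:x+60],None,fx=6,fy=6,interpolation=cv2.INTER_CUBIC))
E
```

```text
[506.7 200.8   6.7] [433.5 178.9 178.3]
0 [[338.7 339.5]
 [377.9 339.6]
 [417.  339.5]]
-10 [[336.6 350.8]
 [377.9 350.8]
 [419.1 350.8]]
-19 [[334.5 362. ]
 [377.9 362. ]
 [421.2 361.9]]
-30 [[331.7 377.2]
 [377.9 377.3]
 [424.  377.2]]
-40 [[328.8 393. ]
 [377.9 393. ]
 [426.9 392.9]]
-60 [[321.7 431.1]
 [377.9 431.3]
 [434.  431.1]]
scene [308.9 196.3]
side [224.9 200.1]
```

View pics/scene3.png

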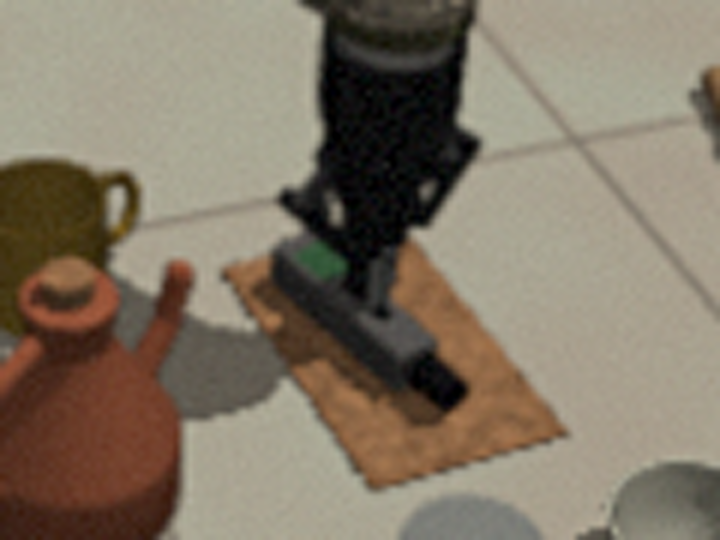

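View pics/side3.png

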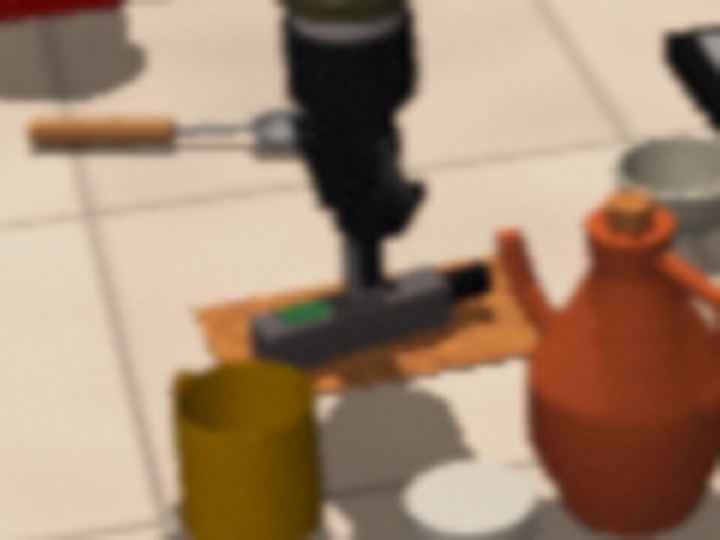

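```bash
python3 - <<'E'
from h import *
np.set_printoptions(precision=0,suppress=True)
s=ctrl.sense();c=ci('wrist');M=hd(s)[1];p=s['eef_pos']
print('open x=42.5')
for z in [0,-13,-25,-35,-45,-55,-65,-75]:
    print(z,[ (proj(c,p+M@[x,y,z])*1.5)[0] for x in (42.5,) for y in (-11,11)],'  shut',[(proj(c,p+M@[x,y,z])*1.5)[0] for x in (8,) for y in (-11,11)])
E
```

```text
open x=42.5
0 [array([491., 312.]), array([486., 365.])]   shut [array([399., 313.]), array([398., 365.])]
-13 [array([499., 326.]), array([494., 381.])]   shut [array([401., 326.]), array([400., 382.])]
-25 [array([507., 340.]), array([502., 398.])]   shut [array([402., 340.]), array([401., 399.])]
-35 [array([515., 353.]), array([509., 414.])]   shut [array([404., 353.]), array([403., 415.])]
-45 [array([524., 368.]), array([517., 432.])]   shut [array([406., 368.]), array([404., 433.])]
-55 [array([535., 385.]), array([527., 453.])]   shut [array([408., 385.]), array([406., 454.])]
-65 [array([547., 404.]), array([537., 476.])]   shut [array([410., 405.]), array([408., 477.])]
-75 [array([560., 427.]), array([549., 503.])]   shut [array([413., 428.]), array([410., 504.])]
```

```bash
python3 -c "
import cv2
for n in '23':
    im=cv2.imread(f'pics/wrist{n}.png'); cv2.imwrite(f'pics/w{n}c.png',cv2.resize(im[330:576,300:650],(700,492)))"
```

```text
(no output)
```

View pics/w3c.png

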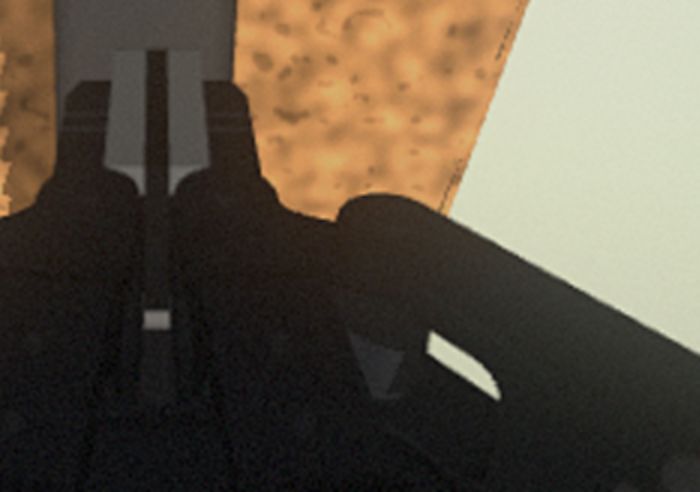

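View pics/w2c.png

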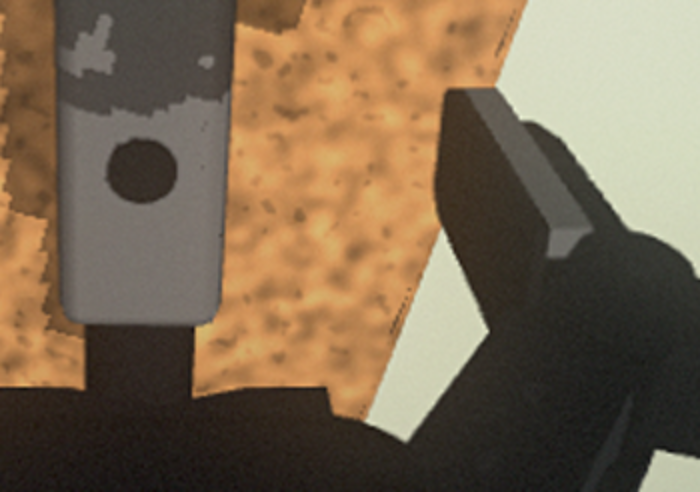

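```bash
python3 - <<'E'
from h import *
np.set_printoptions(precision=1,suppress=True)
S=ci('scene');D=ci('side');s=ctrl.sense();p=s['eef_pos'];print(s['grip_width'],s['time_s'])
print(tri([S,D],[(311,192.7),(224.8,193.3)]))
for z in (0,20,30,40,50): print(z,proj(S,p+[0,0,z])[0],proj(D,p+[0,0,z])[0])
E
```

```text
0.0008701891064857909 5.65
(array([510.4, 206.3,  28. ]), [np.float64(2.9733284865745966), np.float64(2.973328486574602)])
0 [308.9 196.3] [224.9 200.1]
20 [309.3 191.8] [224.6 195.2]
30 [309.6 189.5] [224.4 192.7]
40 [309.8 187.2] [224.3 190.2]
50 [310.  184.9] [224.1 187.7]
```

The pads end about 35 mm behind the reported TCP, at rows 355 (shut) and 374 (open). They closed just above the wand without touching it. I open and go about 34 mm lower in two stages, watching the force.

>>> play_rows --steps '[[[0,0,0],[0,0,0]],[[0,0,0],[0,0,0]],[[0,0,0],[0,0,0]],[[0,0,0],[0,0,0]],[[0,0,0],[0,0,0]],[[0,0,0],[0,0,0]],[[0,0,0],[0,0,0]],[[0.0015,0,0.008],[0,0,0]],[[0.0015,0,0.008],[0,0,0]],[[0,0,0.008],[0,0,0]],[[0,0,0],[0,0,0]]]' --grip 0

```text
time_s: 6.75
eef_pos: [505.3, 202.9, -12.4]
ee_rot: [-0.001, 0.597, 0.802, -0.001]
force: [-0.4, 0.4, 0.1]
grip_width: 1.004
```

>>> play_rows --steps '[[[-0.0029,0,0.007],[0,0,0]],[[-0.0029,0,0.007],[0,0,0]],[[0,0,0.006],[0,0,0]],[[0,0,0],[0,0,0]]]'

```text
time_s: 7.15
eef_pos: [506.9, 198.6, -27.0]
ee_rot: [-0.0, 0.597, 0.802, -0.0]
force: [0.6, -0.1, 0.1]
grip_width: 1.002
```

```bash
python3 - <<'E'
from h import *
s=ctrl.sense();im=cams.capture('wrist');cv2.imwrite('pics/wrist4.png',cv2.resize(im[:,:,::-1],(768,576),interpolation=cv2.INTER_CUBIC))
im=cams.capture('side')[:,:,::-1];cv2.imwrite('pics/side4.png',cv2.resize(im[130:240,160:300],(770,605),interpolation=cv2.INTER_CUBIC)[:600])
print(s['eef_pos'],hd(s)[0],s['force'])
E
```

```text
[506.88679872 198.59492246 -27.02885536] 106.65168403148868 [ 0.59359221 -0.05420501  0.14286263]
```

View pics/wrist4.png

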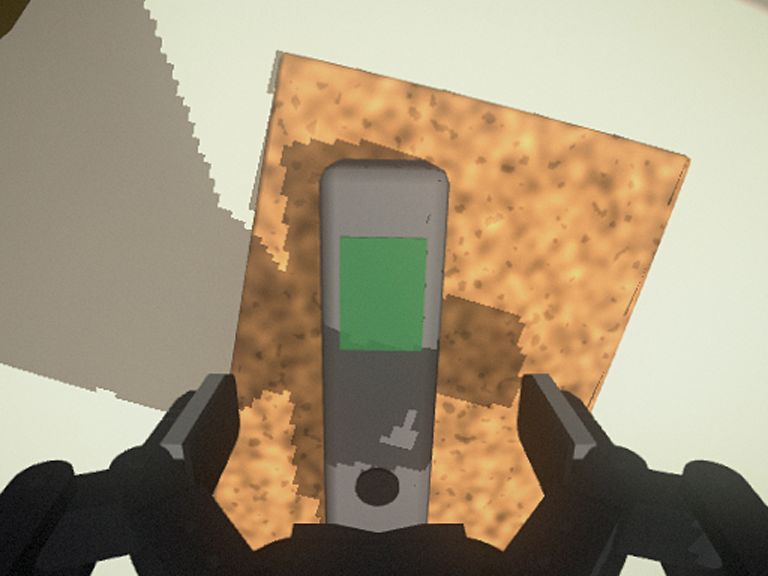

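View pics/side4.png

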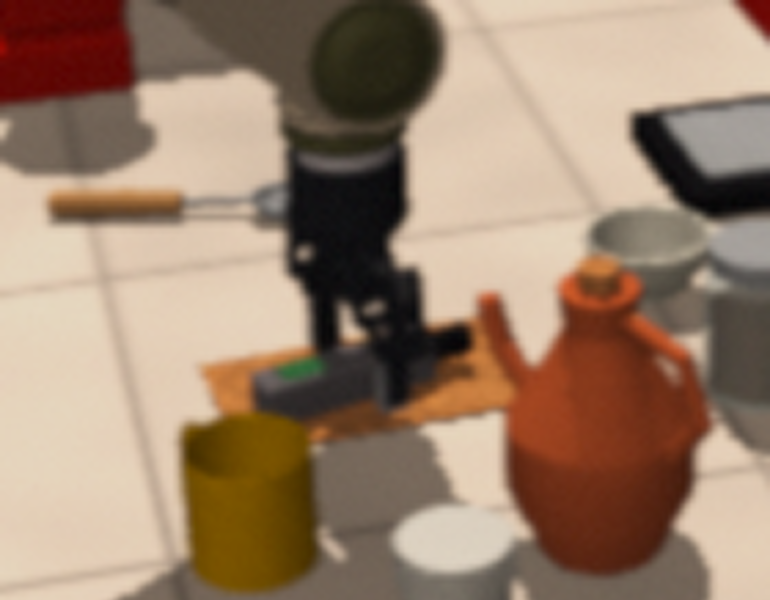

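The fingers now straddle the wand, centred at column about 380. I close.

>>> play_rows --steps '[[[0,0,0],[0,0,0]],[[0,0,0],[0,0,0]],[[0,0,0],[0,0,0]],[[0,0,0],[0,0,0]],[[0,0,0],[0,0,0]],[[0,0,0],[0,0,0]],[[0,0,0],[0,0,0]],[[0,0,0],[0,0,0]]]' --grip 1 --squeeze 50

```text
time_s: 8.05
eef_pos: [509.0, 199.2, -24.1]
ee_rot: [0.001, 0.597, 0.802, 0.002]
force: [-1.1, 0.9, 16.2]
grip_width: 0.344
```

```bash
python3 - <<'E'
from h import *
s=ctrl.sense();im=cams.capture('wrist');cv2.imwrite('pics/wrist5.png',cv2.resize(im[:,:,::-1],(768,576),interpolation=cv2.INTER_CUBIC))
print(s['eef_pos'],hd(s)[0],s['force'],s['grip_width'])
E
```

```text
[508.9590401  199.19337875 -24.11725141] 106.66905150286057 [-1.13707769  0.88481658 16.24410373] 0.34350698768883625
```

View pics/wrist5.png

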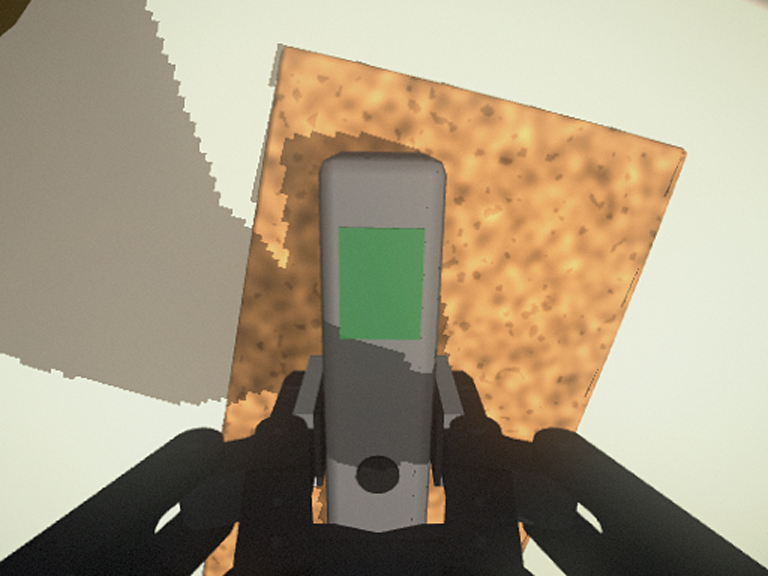

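```bash
python3 - <<'E'
from h import *
np.set_printoptions(precision=1,suppress=True)
S=ci('scene');D=ci('side')
print(tri([S,D],[(259.5,186.7),(269.2,180.3)]))
for n in ('scene','side'):
    cams.capture(n)
    for t in ('pot_belly','pot'): print(n,t,[(d['pixel'],round(d['p'],2)) for d in cams.tip_of(n,t)])
# silhouette overlay of hypothesised pot belly circle
for X in [(607,0),(607,-4),(603,0),(607,4)]:
    th=np.linspace(0,2*np.pi,200)
    P=np.vstack([np.c_[X[0]+55*np.cos(th),X[1]+55*np.sin(th),0*th+z] for z in (45,65,85)])
    a=proj(S,P);b=proj(D,P); T=proj(S,[[*X,170]]),proj(D,[[*X,170]])
    print(X,'scene',a[:,0].min(),a[:,0].max(),'side',b[:,0].min(),b[:,0].max(),T)
E
python3 -c "
import cv2
for n,(x,y) in dict(scene=(225,170),side=(225,165)).items():
    im=cv2.imread(f'pics/{n}0.png');cv2.imwrite(f'pics/pot_{n}.png',cv2.resize(im[y:y+75,x:x+75],None,fx=8,fy=8,interpolation=cv2.INTER_NEAREST))"
```

```text
(array([608.8,  -5.1, 177.4]), [np.float64(2.7042969910633854), np.float64(2.704296991063317)])
scene pot_belly [([262.7, 217.7], 0.82)]
scene pot [([259.9, 231.0], 0.83), ([113.2, 278.0], 0.71), ([375.0, 170.1], 0.44)]
side pot_belly [([268.4, 213.2], 0.77), ([278.0, 180.8], 0.38)]
side pot [([269.7, 227.2], 0.89), ([339.5, 321.9], 0.7), ([241.6, 232.6], 0.6), ([244.3, 237.6], 0.39)]
(607, 0) scene 242.25754747012508 279.84680821873974 side 250.22382667256292 285.5337537061775 (array([[260.8, 188.9]]), array([[267.7, 181.1]]))
(607, -4) scene 240.93579269448358 278.5550175347462 side 250.53870975753847 285.9328600214129 (array([[259.4, 189.2]]), array([[268. , 181.7]]))
(603, 0) scene 241.9050849960151 279.3905707955025 side 248.97885996561817 284.3084659992045 (array([[260.3, 188.1]]), array([[266.4, 181.2]]))
(607, 4) scene 243.5772748866475 281.1363176354488 side 249.91043361762286 285.1365173925397 (array([[262.1, 188.7]]), array([[267.3, 180.5]]))
```

View pics/pot_scene.png

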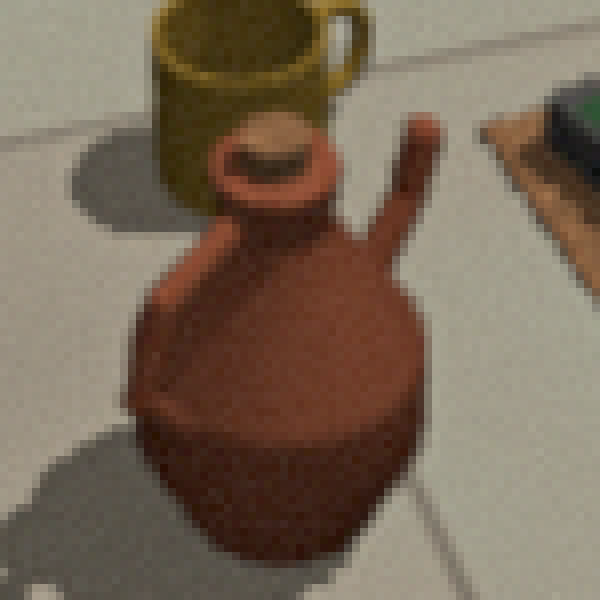

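View pics/pot_side.png

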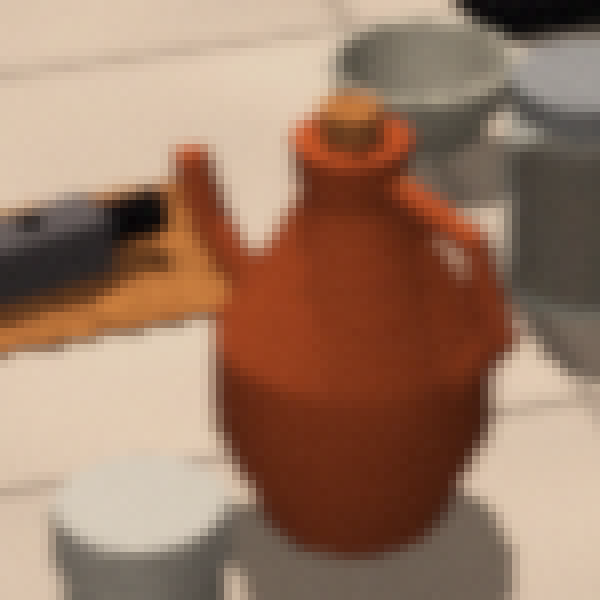

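```bash
python3 -c "
from h import *
s=dict(ctrl.sense())
plan((500,196,110),106.7,6,s)
s['eef_pos']=np.array([500,196,110.])
plan((398,-102.5,110),115,14,s)"
```

```text
per row mm 22.412254736402346 deg 0.04246356110177923
[[[-0.0001,-0.002,-0.0298],[0.001,0.0,-0.0]],[[-0.0001,-0.002,-0.0298],[0.001,0.0,-0.0]],[[-0.0001,-0.002,-0.0298],[0.001,0.0,-0.0]],[[-0.0001,-0.002,-0.0298],[0.001,0.0,-0.0]],[[-0.0001,-0.0021,-0.0298],[0.001,0.0,-0.0]],[[-0.0001,-0.0021,-0.0298],[0.001,0.0,-0.0]]]
per row mm 22.53186519087117 deg 0.595397941480102
[[[-0.0244,-0.0175,-0.0001],[0.0,0.0,-0.013]],[[-0.0243,-0.0177,-0.0001],[0.0,0.0,-0.013]],[[-0.0241,-0.018,-0.0001],[0.0,0.0,-0.013]],[[-0.0239,-0.0182,-0.0001],[0.0,0.0,-0.013]],[[-0.0237,-0.0185,-0.0],[0.0,0.0,-0.013]],[[-0.0235,-0.0187,-0.0],[0.0,0.0,-0.013]],[[-0.0233,-0.0189,-0.0],[0.0,0.0,-0.013]],[[-0.0231,-0.0192,-0.0],[0.0,0.0,-0.013]],[[-0.0229,-0.0194,-0.0],[0.0,0.0,-0.013]],[[-0.0227,-0.0197,-0.0],[0.0,0.0,-0.013]],[[-0.0225,-0.0199,-0.0],[0.0,0.0,-0.013]],[[-0.0223,-0.0201,-0.0],[0.0,0.0,-0.013]],[[-0.0221,-0.0204,-0.0],[0.0,0.0,-0.013]],[[-0.0219,-0.0206,-0.0],[0.0,0.0,-0.013]]]
```

>>> play_rows --steps '[[[0,0,-0.008],[0,0,0]],[[0,0,-0.015],[0,0,0]],[[0,-0.002,-0.03],[0,0,0]],[[0,-0.002,-0.03],[0,0,0]],[[0,-0.003,-0.03],[0,0,0]],[[0,-0.003,-0.03],[0,0,0]],[[0,-0.002,-0.03],[0,0,0]],[[0,0,-0.01],[0,0,0]],[[0,0,0],[0,0,0]]]'

```text
time_s: 9.3
eef_pos: [499.0, 196.2, 111.7]
ee_rot: [0.001, 0.597, 0.802, 0.001]
force: [0.7, -0.2, -1.9]
grip_width: 0.346
```

```bash
python3 - <<'E'
from h import *
s=ctrl.sense();im=cams.capture('wrist');cv2.imwrite('pics/wrist6.png',cv2.resize(im[:,:,::-1],(768,576),interpolation=cv2.INTER_CUBIC))
im=cams.capture('side')[:,:,::-1];cv2.imwrite('pics/side6.png',cv2.resize(im[100:230,160:310],(750,650),interpolation=cv2.INTER_CUBIC)[:600])
print(s['eef_pos'],hd(s)[0],s['force'],s['grip_width'])
E
```

```text
[498.97790038 196.24293762 111.73045409] 106.66726528449284 [ 0.73875677 -0.20935519 -1.87862557] 0.34565816987840653
```

View pics/wrist6.png

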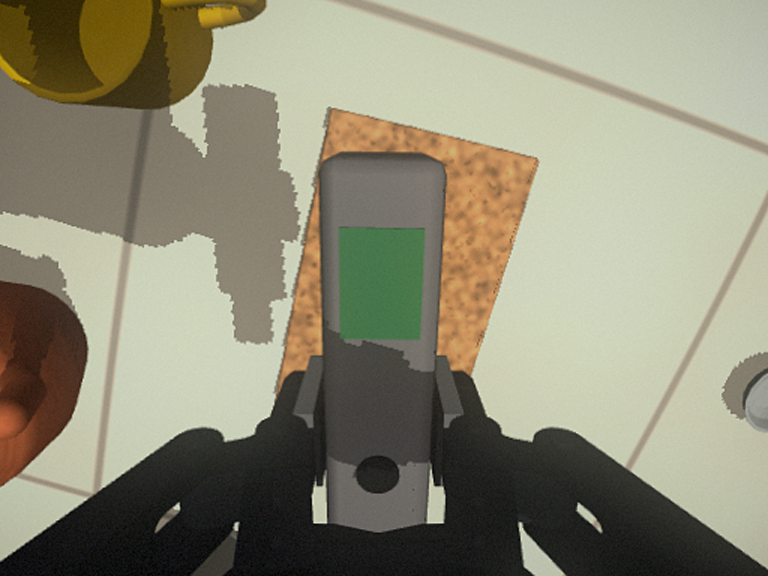

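View pics/side6.png

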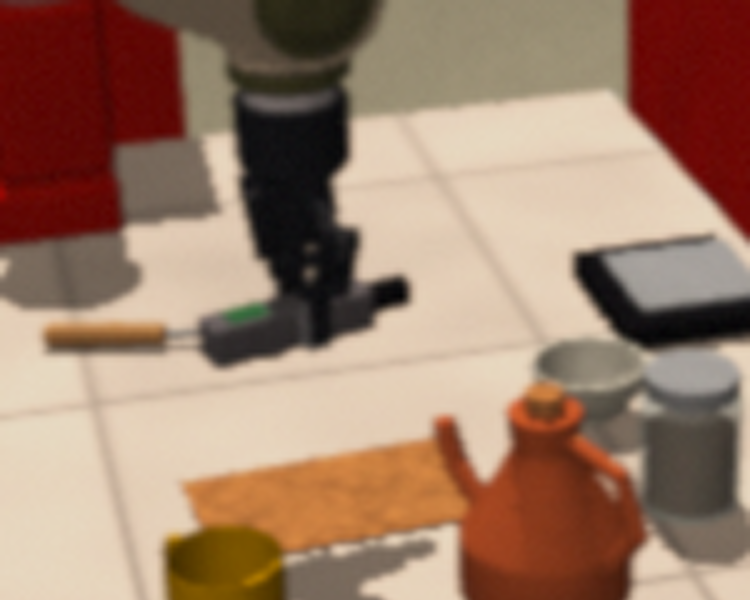

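The wand is held level and unchanged in the grip. I move to the aim area.

>>> play_rows --steps '[[[-0.0244,-0.0174,0],[0,0,-0.013]],[[-0.0243,-0.0176,0],[0,0,-0.013]],[[-0.0241,-0.0179,0],[0,0,-0.013]],[[-0.0239,-0.0181,0],[0,0,-0.013]],[[-0.0237,-0.0184,0],[0,0,-0.013]],[[-0.0235,-0.0186,0],[0,0,-0.013]],[[-0.0233,-0.0188,0],[0,0,-0.013]],[[-0.0231,-0.0191,0],[0,0,-0.013]],[[-0.0229,-0.0193,0],[0,0,-0.013]],[[-0.0227,-0.0196,0],[0,0,-0.013]],[[-0.0225,-0.0198,0],[0,0,-0.013]],[[-0.0223,-0.02,0],[0,0,-0.013]],[[-0.0221,-0.0203,0],[0,0,-0.013]],[[-0.0219,-0.0205,0],[0,0,-0.013]],[[0,0,0],[0,0,0]],[[0,0,0],[0,0,0]]]'

```text
time_s: 11.0
eef_pos: [396.8, -101.7, 110.2]
ee_rot: [-0.001, 0.539, 0.842, 0.0]
force: [-0.8, 0.6, -0.3]
grip_width: 0.344
```

```bash
python3 - <<'E'
from h import *
s=ctrl.sense();im=cams.capture('wrist');cv2.imwrite('pics/wrist7.png',cv2.resize(im[:,:,::-1],(768,576),interpolation=cv2.INTER_CUBIC))
print(s['eef_pos'],hd(s)[0],s['force'],s['grip_width'],s['joints'])
plan((398,-102.5,20),115,6)
E
```

```text
[ 396.83126572 -101.65065542  110.21100236] 114.78773800593521 [-0.79757215  0.59049754 -0.30417856] 0.34431269813314075 [-5.38761949e-01  1.70357450e-01  1.94893072e+00  2.16698405e-04
  1.02404714e+00 -2.54229938e+00]
per row mm 15.06160245797217 deg 0.029790256529073317
[[[-0.0004,0.0001,0.0201],[-0.0,-0.0,-0.001]],[[-0.0004,0.0001,0.0201],[-0.0,-0.0,-0.001]],[[-0.0003,0.0001,0.0201],[-0.0,-0.0,-0.001]],[[-0.0003,0.0001,0.0201],[-0.0,-0.0,-0.001]],[[-0.0003,0.0001,0.0201],[-0.0,-0.0,-0.001]],[[-0.0003,0.0001,0.0201],[-0.0,-0.0,-0.001]]]
```

View pics/wrist7.png

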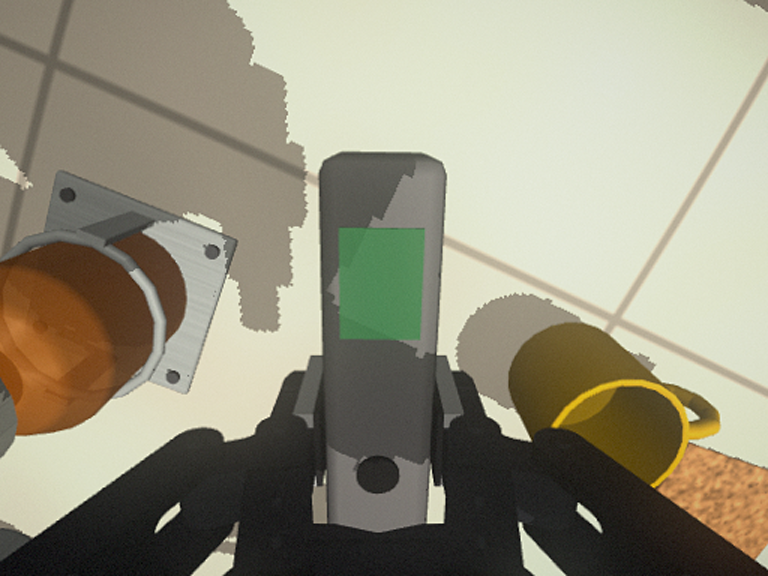

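>>> play_rows --steps '[[[-0.0003,0,0.02],[0,0,-0.001]],[[-0.0003,0,0.02],[0,0,0]],[[-0.0003,0,0.02],[0,0,-0.001]],[[-0.0003,0,0.02],[0,0,-0.001]],[[-0.0003,0,0.02],[0,0,-0.001]],[[-0.0003,0,0.02],[0,0,-0.001]],[[0,0,0],[0,0,0]],[[0,0,0],[0,0,0]],[[0,0,0],[0,0,0]]]'

```text
time_s: 11.95
eef_pos: [398.3, -103.0, 21.6]
ee_rot: [0.001, 0.536, 0.844, 0.0]
force: [-0.2, -0.4, -0.7]
grip_width: 0.345
```

```bash
python3 - <<'E'
from h import *
np.set_printoptions(precision=1,suppress=True)
s=ctrl.sense();print(s['eef_pos'],hd(s)[0])
px={}
for n in ('scene','side'):
    im=cams.capture(n)[:,:,::-1]
    for t in ('wand_lens','wand','pot_belly'):
        l=cams.tip_of(n,t); print(n,t,[(d['pixel'],round(d['p'],2)) for d in l[:3]])
        if l: px[n,t]=l[0]['pixel']
    c=ci(n); p=s['eef_pos'];a=np.radians(hd(s)[0]-90);u=np.array([np.cos(a),np.sin(a),0])
    L=p+78*u+[0,0,45]; print('pred lens',L,proj(c,L)[0],'pred belly',proj(c,[609,-4,65])[0])
    x,y=(200,150)if n=='scene' else (170,160)
    v=cv2.resize(im[y:y+110,x:x+140],None,fx=5,fy=5,interpolation=cv2.INTER_CUBIC)
    for X in (L,[609,-4,65]):
        q=(proj(c,X)[0]-[x,y]+.5)*5; cv2.circle(v,tuple(int(k) for k in q),3,(255,255,0),-1)
    cv2.imwrite(f'pics/{n}8.png',v)
for t in ('wand_lens','wand','pot_belly'):
    try: print(t,tri([ci('scene'),ci('side')],[px['scene',t],px['side',t]]))
    except KeyError: pass
E
```

```text
[ 398.3 -103.    21.6] 115.11153318068456
scene wand_lens [([229.0, 195.6], 0.64)]
scene wand [([215.4, 186.3], 0.47)]
scene pot_belly [([258.5, 214.2], 0.7)]
pred lens [468.9 -69.9  66.6] [227.5 191.8] pred belly [260.  216.9]
side wand_lens [([224.5, 227.2], 0.85)]
side wand [([206.4, 243.7], 0.85), ([239.7, 228.7], 0.42)]
side pot_belly [([269.4, 211.7], 0.57)]
pred lens [468.9 -69.9  66.6] [229.4 229.2] pred belly [268.9 211.1]
wand_lens (array([463.1, -59.7,  57.3]), [np.float64(11.607334806720871), np.float64(11.607334806720921)])
wand (array([396.4, -95.2,  43.2]), [np.float64(3.322051588955684), np.float64(3.322051588955647)])
pot_belly (array([606.5,  -9.5,  70.2]), [np.float64(4.023976468478662), np.float64(4.02397646847856)])
```

View pics/scene8.png

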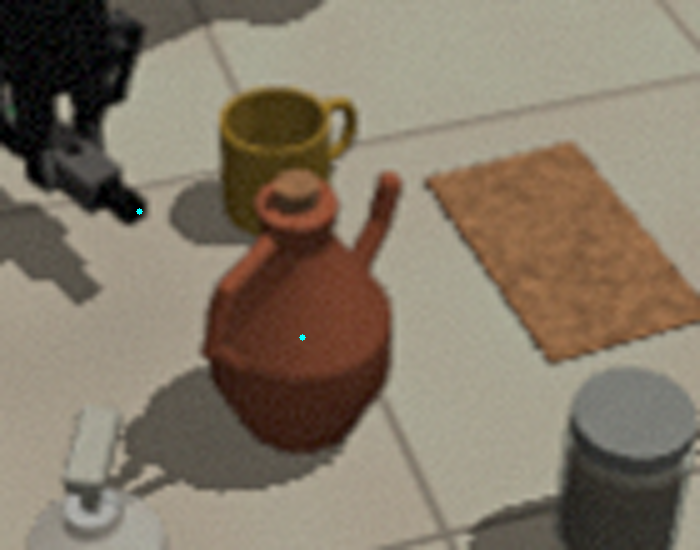

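View pics/side8.png

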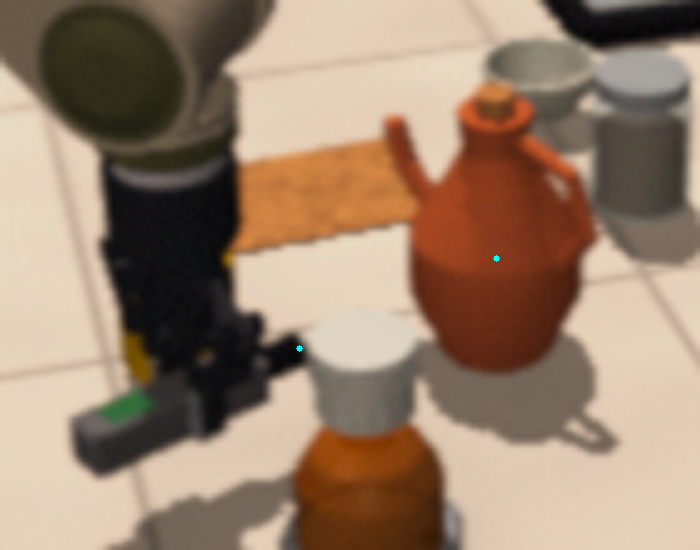

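The predicted lens and belly dots sit on the nose tip and the pot's middle in both pictures. I lower 1.5 mm and hold.

>>> play_rows --steps '[[[0,0,0.002],[0,0,0]],[[0,0,0],[0,0,0]],[[0,0,0],[0,0,0]],[[0,0,0],[0,0,0]],[[0,0,0],[0,0,0]],[[0,0,0],[0,0,0]],[[0,0,0],[0,0,0]],[[0,0,0],[0,0,0]],[[0,0,0],[0,0,0]],[[0,0,0],[0,0,0]],[[0,0,0],[0,0,0]],[[0,0,0],[0,0,0]],[[0,0,0],[0,0,0]],[[0,0,0],[0,0,0]],[[0,0,0],[0,0,0]],[[0,0,0],[0,0,0]],[[0,0,0],[0,0,0]],[[0,0,0],[0,0,0]]]'

```text
time_s: 14.15
eef_pos: [397.8, -103.1, 19.4]
ee_rot: [-0.0, 0.537, 0.844, -0.0]
force: [-0.5, 0.7, -1.3]
grip_width: 0.345
```

```bash
python3 -c "
from h import *
s=dict(ctrl.sense()); print(s['eef_pos'])
s['eef_pos']=s['eef_pos']+[0,0,90.]
plan((505,199,s['eef_pos'][2]),106.7,14,s)"
```

```text
[ 397.79546282 -103.05618744   19.44657682]
per row mm 22.89402751223044 deg 0.5986588377329193
[[[0.0217,0.0214,-0.0],[-0.0,-0.0,0.013]],[[0.0219,0.0212,-0.0],[-0.0,-0.0,0.013]],[[0.0222,0.021,-0.0],[-0.0,-0.0,0.013]],[[0.0224,0.0208,-0.0],[-0.0,-0.0,0.013]],[[0.0226,0.0205,-0.0],[-0.0,-0.0,0.013]],[[0.0228,0.0203,-0.0],[-0.0,-0.0,0.013]],[[0.023,0.02,-0.0],[-0.0,-0.0,0.013]],[[0.0232,0.0198,-0.0],[-0.0,-0.0,0.013]],[[0.0234,0.0196,-0.0],[-0.0,-0.0,0.013]],[[0.0236,0.0193,-0.0],[-0.0,-0.0,0.013]],[[0.0238,0.0191,-0.0],[-0.0,-0.0,0.013]],[[0.024,0.0188,-0.0],[-0.0,-0.0,0.013]],[[0.0242,0.0186,-0.0],[-0.0,-0.0,0.013]],[[0.0244,0.0183,-0.0],[-0.0,-0.0,0.013]]]
```

>>> play_rows --steps '[[[0,0,-0.02],[0,0,0]],[[0,0,-0.025],[0,0,0]],[[0,0,-0.025],[0,0,0]],[[0,0,-0.025],[0,0,0]],[[0,0,-0.025],[0,0,0]],[[0.0217,0.0214,0],[0,0,0.013]],[[0.0219,0.0212,0],[0,0,0.013]],[[0.0222,0.021,0],[0,0,0.013]],[[0.0224,0.0208,0],[0,0,0.013]],[[0.0226,0.0205,0],[0,0,0.013]],[[0.0228,0.0203,0],[0,0,0.013]],[[0.023,0.02,0],[0,0,0.013]],[[0.0232,0.0198,0],[0,0,0.013]],[[0.0234,0.0196,0],[0,0,0.013]],[[0.0236,0.0193,0],[0,0,0.013]],[[0.0238,0.0191,0],[0,0,0.013]],[[0.024,0.0188,0],[0,0,0.013]],[[0.0242,0.0186,0],[0,0,0.013]],[[0.0244,0.0183,0],[0,0,0.013]],[[0,0,0],[0,0,0]]]'

```text
time_s: 16.15
eef_pos: [504.9, 200.8, 109.1]
ee_rot: [-0.0, 0.595, 0.804, 0.0]
force: [0.0, 0.2, -1.5]
grip_width: 0.342
```

```bash
python3 -c "
from h import *
plan((508,199.5,-14),106.7,6)"
```

```text
per row mm 20.53217345644868 deg 0.05136077730284989
[[[-0.0005,0.0006,0.0274],[0.0,-0.0,0.001]],[[-0.0005,0.0006,0.0274],[0.0,-0.0,0.001]],[[-0.0005,0.0006,0.0274],[0.0,-0.0,0.001]],[[-0.0005,0.0006,0.0274],[0.0,-0.0,0.001]],[[-0.0005,0.0006,0.0274],[0.0,-0.0,0.001]],[[-0.0005,0.0006,0.0274],[0.0,-0.0,0.001]]]
```

>>> play_rows --steps '[[[-0.0005,0.0006,0.027],[0,0,0.001]],[[-0.0005,0.0006,0.028],[0,0,0.001]],[[-0.0005,0.0006,0.028],[0,0,0.001]],[[-0.0005,0.0006,0.028],[0,0,0.001]],[[-0.0005,0.0006,0.028],[0,0,0.001]],[[-0.0005,0.0006,0.025],[0,0,0.001]],[[0,0,0.005],[0,0,0]],[[0,0,0.004],[0,0,0]],[[0,0,0.003],[0,0,0]],[[0,0,0],[0,0,0]]]'

```text
time_s: 17.15
eef_pos: [508.2, 197.6, -22.0]
ee_rot: [0.0, 0.597, 0.802, 0.0]
force: [-0.2, 0.3, -0.6]
grip_width: 0.342
```

>>> play_rows --steps '[[[0,0,0.001],[0,0,0]],[[0,0,0.001],[0,0,0]],[[0,0,0],[0,0,0]]]'

```text
time_s: 17.45
eef_pos: [508.0, 197.6, -23.9]
ee_rot: [0.0, 0.597, 0.802, 0.0]
force: [0.8, 0.4, -0.7]
grip_width: 0.342
```

>>> play_rows --steps '[[[0,0,0.001],[0,0,0]],[[0,0,0],[0,0,0]]]'

```text
time_s: 17.65
eef_pos: [508.1, 197.6, -24.0]
ee_rot: [0.0, 0.597, 0.802, 0.0]
force: [-3.7, -1.0, 6.4]
grip_width: 0.344
```

Contact: 6 N upward. I release, but raise a little as the fingers open.

>>> play_rows --steps '[[[0,0,0],[0,0,0]],[[0,0,0],[0,0,0]],[[0,0,0],[0,0,0]],[[0,0,0],[0,0,0]],[[0,0,0],[0,0,0]],[[0,0,0],[0,0,0]],[[0,0,0],[0,0,0]],[[0,0,-0.01],[0,0,0]],[[0,0,-0.03],[0,0,0]],[[0,0,-0.05],[0,0,0]],[[0,0,-0.05],[0,0,0]],[[0,0,-0.05],[0,0,0]],[[0,0,-0.05],[0,0,0]],[[0,0,-0.05],[0,0,0]],[[0,0,-0.01],[0,0,0]],[[0,0,0],[0,0,0]]]' --grip 0

```text
time_s: 19.25
eef_pos: [508.3, 197.7, 201.5]
ee_rot: [0.001, 0.597, 0.802, 0.001]
force: [-0.1, 0.0, -1.4]
grip_width: 1.0
```

```bash
python3 - <<'E'
from h import *
s=ctrl.sense();im=cams.capture('wrist');cv2.imwrite('pics/wrist9.png',cv2.resize(im[:,:,::-1],(768,576),interpolation=cv2.INTER_CUBIC))
print(s['eef_pos'],hd(s)[0],s['joints'])
plan((400,-150,240),30,18)
E
```

```text
[508.28099471 197.65866456 201.50491242] 106.62406571853239 [ 1.55972196e-01  3.57653171e-01  1.44110467e+00  9.51871427e-06
  1.34013609e+00 -1.70497145e+00]
per row mm 20.3354460702271 deg 4.256837772640314
[[[-0.0224,-0.015,-0.003],[-0.0,0.0,0.095]],[[-0.0234,-0.0133,-0.003],[-0.0,0.0,0.095]],[[-0.0244,-0.0115,-0.003],[-0.0,0.0,0.095]],[[-0.0252,-0.0097,-0.003],[-0.0,0.0,0.095]],[[-0.0258,-0.0078,-0.003],[-0.0,0.0,0.095]],[[-0.0263,-0.0059,-0.003],[-0.0,0.0,0.095]],[[-0.0267,-0.0039,-0.003],[-0.0,0.0,0.095]],[[-0.0269,-0.0019,-0.003],[-0.0,0.0,0.095]],[[-0.027,0.0001,-0.003],[-0.0,0.0,0.095]],[[-0.0269,0.0021,-0.003],[-0.0,0.0,0.095]],[[-0.0266,0.0041,-0.003],[-0.0,0.0,0.095]],[[-0.0263,0.0061,-0.003],[-0.0,0.0,0.095]],[[-0.0257,0.008,-0.003],[-0.0,0.0,0.095]],[[-0.0251,0.0099,-0.003],[-0.0,0.0,0.095]],[[-0.0243,0.0117,-0.003],[-0.0,0.0,0.095]],[[-0.0233,0.0135,-0.003],[-0.0,0.0,0.095]],[[-0.0223,0.0152,-0.003],[-0.0,0.0,0.095]],[[-0.0211,0.0168,-0.003],[-0.0,0.0,0.095]]]
```

View pics/wrist9.png

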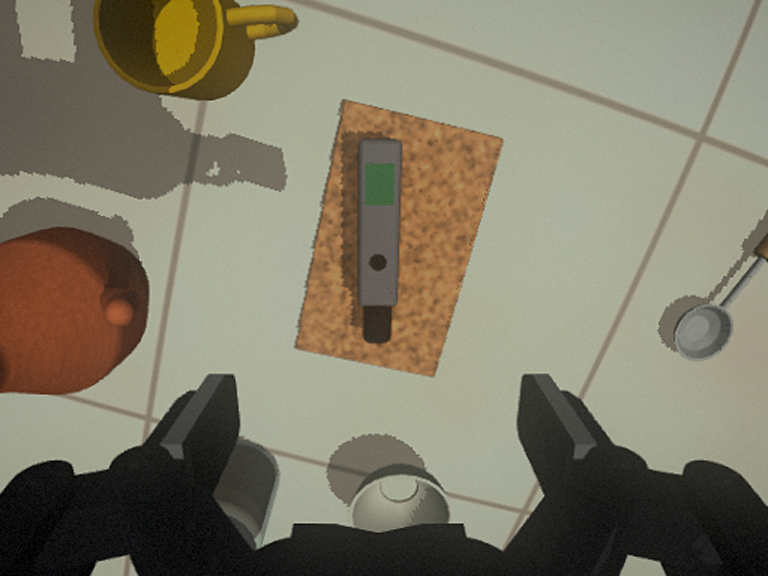

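The wand lies flat on the mat (360–400, 140–343) and is released. Next I move to above the bottle.

```bash
python3 - <<'E'
from h import *
plan((474,-239,225),0,20)
E
```

```text
per row mm 21.928031887376527 deg 5.331153973698731
[[[-0.0272,-0.0105,-0.0017],[-0.0,0.0,0.118]],[[-0.0281,-0.0079,-0.0017],[-0.0,0.0,0.118]],[[-0.0287,-0.0053,-0.0017],[-0.0,0.0,0.118]],[[-0.0291,-0.0026,-0.0017],[-0.0,0.0,0.118]],[[-0.0292,0.0001,-0.0017],[-0.0,0.0,0.118]],[[-0.029,0.0029,-0.0017],[-0.0,0.0,0.118]],[[-0.0287,0.0055,-0.0017],[-0.0,0.0,0.118]],[[-0.028,0.0082,-0.0017],[-0.0,0.0,0.118]],[[-0.0271,0.0108,-0.0017],[-0.0,0.0,0.118]],[[-0.026,0.0132,-0.0017],[-0.0,0.0,0.118]],[[-0.0247,0.0156,-0.0017],[-0.0,0.0,0.118]],[[-0.0231,0.0178,-0.0017],[-0.0,0.0,0.118]],[[-0.0214,0.0199,-0.0017],[-0.0,0.0,0.118]],[[-0.0194,0.0218,-0.0017],[-0.0,0.0,0.118]],[[-0.0173,0.0235,-0.0017],[-0.0,0.0,0.118]],[[-0.0151,0.025,-0.0017],[-0.0,0.0,0.118]],[[-0.0127,0.0263,-0.0017],[-0.0,0.0,0.118]],[[-0.0102,0.0274,-0.0017],[-0.0,0.0,0.118]],[[-0.0076,0.0282,-0.0017],[-0.0,0.0,0.118]],[[-0.0049,0.0288,-0.0017],[-0.0,0.0,0.118]]]
```

>>> play_rows --steps '[[[-0.0272,-0.0105,-0.0017],[0,0,0.118]],[[-0.0281,-0.0079,-0.0017],[0,0,0.118]],[[-0.0287,-0.0053,-0.0017],[0,0,0.118]],[[-0.0291,-0.0026,-0.0017],[0,0,0.118]],[[-0.0292,0.0001,-0.0017],[0,0,0.118]],[[-0.029,0.0029,-0.0017],[0,0,0.118]],[[-0.0287,0.0055,-0.0017],[0,0,0.118]],[[-0.028,0.0082,-0.0017],[0,0,0.118]],[[-0.0271,0.0108,-0.0017],[0,0,0.118]],[[-0.026,0.0132,-0.0017],[0,0,0.118]],[[-0.0247,0.0156,-0.0017],[0,0,0.118]],[[-0.0231,0.0178,-0.0017],[0,0,0.118]],[[-0.0214,0.0199,-0.0017],[0,0,0.118]],[[-0.0194,0.0218,-0.0017],[0,0,0.118]],[[-0.0173,0.0235,-0.0017],[0,0,0.118]],[[-0.0151,0.025,-0.0017],[0,0,0.118]],[[-0.0127,0.0263,-0.0017],[0,0,0.118]],[[-0.0102,0.0274,-0.0017],[0,0,0.118]],[[-0.0076,0.0282,-0.0017],[0,0,0.118]],[[-0.0049,0.0288,-0.0017],[0,0,0.118]]]'

```text
time_s: 21.3
eef_pos: [475.0, -239.6, 223.8]
ee_rot: [-0.001, 1.0, 0.002, -0.001]
force: [0.6, 1.0, -0.9]
grip_width: 1.0
```

>>> play_rows --steps '[[[0,0,0],[0,0,0]],[[0,0,0],[0,0,0]]]'

```text
time_s: 21.5
eef_pos: [475.3, -238.7, 224.3]
ee_rot: [-0.001, 1.0, 0.004, -0.001]
force: [-0.4, 0.4, 0.0]
grip_width: 1.001
```

```bash
python3 - <<'E'
from h import *
s=ctrl.sense();c=ci('wrist');im=cams.capture('wrist')
print(s['eef_pos'],hd(s)[0],s['joints'])
for t,z in (('cap_top',179.5),('cap',137.5),('bottle',0)):
  for d in cams.tip_of('wrist',t): print(t,d['pixel'],d['p'],onz(c,d['pixel'],z))
v=cv2.resize(im[:,:,::-1],(768,576),interpolation=cv2.INTER_CUBIC)
th=np.linspace(0,2*np.pi,90)
for q in proj(c,np.c_[474+28*np.cos(th),-239+28*np.sin(th),0*th+179.5])*1.5: cv2.circle(v,(int(q[0]),int(q[1])),1,(255,255,0),-1)
cv2.imwrite('pics/wrist10.png',v)
E
```

```text
[ 475.26846043 -238.65884837  224.2727908 ] 0.47675609396933366 [-6.85968312e-01  3.15333651e-01  1.43976980e+00  2.51814893e-04
  1.38931694e+00 -6.94333060e-01]
cap_top [250.2, 199.2] 0.66 [ 475.21287629 -236.04404905  179.5       ]
cap [248.4, 181.0] 0.59 [ 473.44983197 -234.70223917  137.5       ]
bottle [250.9, 152.1] 0.6 [ 474.93540587 -236.83375573    0.        ]
```

View pics/wrist10.png

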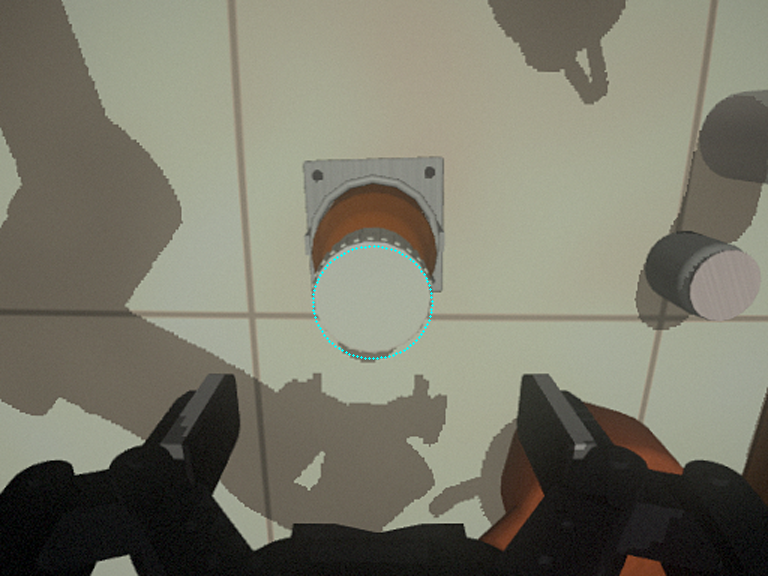

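The cap rim matches a 28 mm circle at (474, −239, 179.5) in the picture, at columns 313–433 and rows 243–360. I descend around it.

>>> play_rows --steps '[[[-0.0017,0.0005,0.025],[0,0,0]],[[0,0,0.035],[0,0,0.01]],[[0,0,0.035],[0,0,0]],[[0,0,0.03],[0,0,0]],[[0,0,0.014],[0,0,0]],[[0,0,0],[0,0,0]],[[0,0,0],[0,0,0]]]'

```text
time_s: 22.4
eef_pos: [474.9, -239.7, 122.5]
ee_rot: [0.0, 1.0, -0.0, 0.001]
force: [-0.5, -0.7, -0.1]
grip_width: 1.001
```

```bash
python3 - <<'E'
from h import *
s=ctrl.sense();im=cams.capture('wrist');cv2.imwrite('pics/wrist11.png',cv2.resize(im[:,:,::-1],(768,576),interpolation=cv2.INTER_CUBIC))
print(s['eef_pos'],hd(s)[0],s['force'])
im=cams.capture('side')[:,:,::-1];cv2.imwrite('pics/side11.png',cv2.resize(im[190:310,180:310],None,fx=5,fy=5,interpolation=cv2.INTER_CUBIC))
E
```

```text
[ 474.91598932 -239.66383918  122.45039542] -0.0025667587318082964 [-0.49854225 -0.67347664 -0.12019282]
```

View pics/wrist11.png

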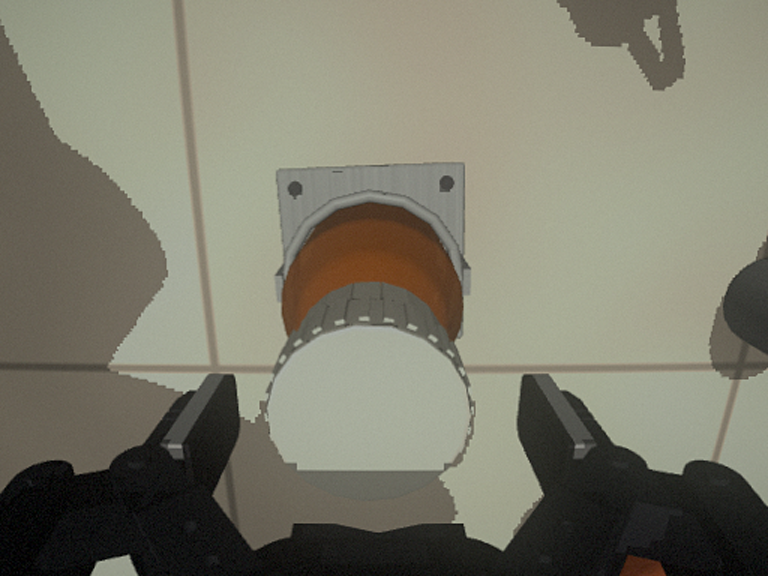

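View pics/side11.png

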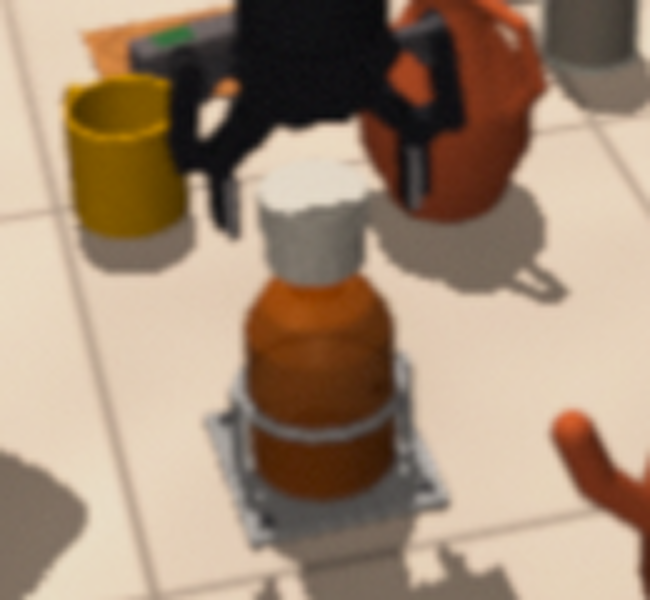

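```bash
python3 - <<'E'
from h import *
c=ci('wrist');th=np.linspace(0,2*np.pi,360)
for X in [(474,-239),(473,-239),(473,-241),(473,-237)]:
    q=proj(c,np.c_[X[0]+28*np.cos(th),X[1]+28*np.sin(th),0*th+179.5])*1.5
    print(X,q.min(0),q.max(0))
s=ctrl.sense();print(s['force'])
E
```

```text
(474, -239) [267.92684046 333.00540952] [472.54960661 508.36101225]
(473, -239) [264.28647315 333.00980169] [468.90515402 508.36395077]
(473, -241) [264.86360444 340.2089611 ] [468.44881175 513.70446836]
(473, -237) [263.70613453 325.73556438] [469.36401799 502.96543032]
[0.35950424 0.97670893 0.11841567]
```

>>> play_rows --steps '[[[-0.002,-0.003,0.002],[0,0,0]],[[0,0,0],[0,0,0]],[[0,0,0],[0,0,0]],[[0,0,0],[0,0,0]],[[0,0,0],[0,0,0]],[[0,0,0],[0,0,0]],[[0,0,0],[0,0,0]],[[0,0,0],[0,0,0]]]' --grip 1 --squeeze 80

```text
time_s: 23.3
eef_pos: [472.9, -237.2, 120.0]
ee_rot: [-0.0, 1.0, -0.0, -0.0]
force: [-2.1, 2.3, 4.6]
grip_width: 0.633
```

```bash
python3 - <<'E'
from h import *
s=ctrl.sense();im=cams.capture('wrist');cv2.imwrite('pics/wrist12.png',cv2.resize(im[:,:,::-1],(768,576),interpolation=cv2.INTER_CUBIC))
print(s['eef_pos'],hd(s)[0],s['force'],s['wrist_torque'],s['grip_width'])
E
```

```text
[ 472.93162126 -237.19438285  119.97166042] -0.02474233254761059 [-2.05415132  2.27892617  4.60865095] [ 0.37288318  0.35670732 -0.02134203] 0.6326728501749603
```

View pics/wrist12.png

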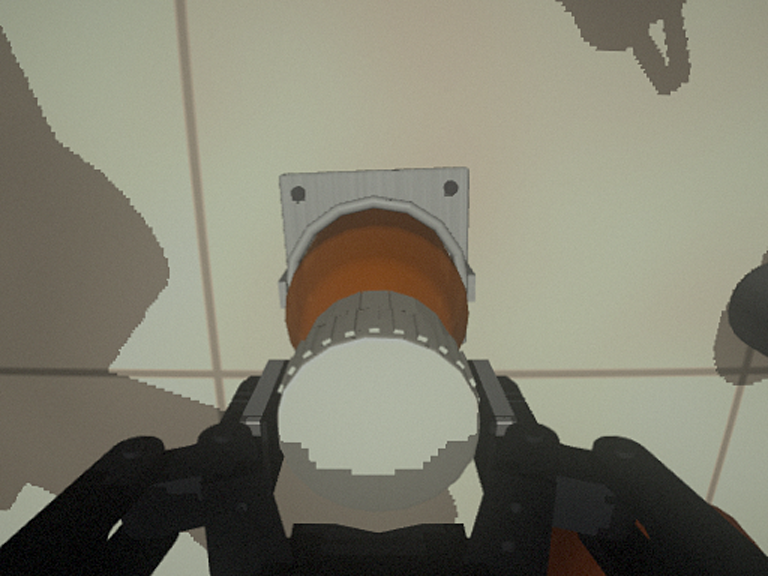

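>>> play_rows --steps '[[[0,0,0.003],[0,0,0]],[[0,0,0.003],[0,0,0]],[[0,0,0.003],[0,0,0]],[[0,0,0],[0,0,0]],[[0,0,0],[0,0,0]]]'

```text
time_s: 23.85
eef_pos: [473.1, -237.4, 113.7]
ee_rot: [0.0, 1.0, -0.0, 0.0]
force: [-2.8, 2.1, 8.6]
grip_width: 0.629
```

```bash
python3 - <<'E'
from h import *
s=ctrl.sense();im=cams.capture('wrist');cv2.imwrite('pics/wrist13.png',cv2.resize(im[:,:,::-1],(768,576),interpolation=cv2.INTER_CUBIC))
print(s['eef_pos'],hd(s)[0],s['force'],s['wrist_torque'],s['grip_width'])
E
```

```text
[ 473.08832481 -237.35270937  113.68215142] -0.02354015487085726 [-2.84618886  2.06117047  8.64569437] [0.4565214  0.4931538  0.01481341] 0.6291653846546456
```

View pics/wrist13.png

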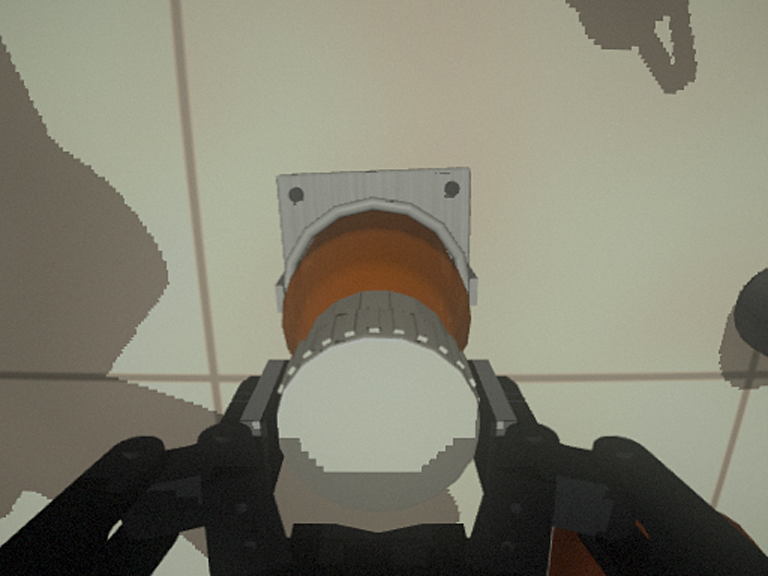

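It pressed 6.3 mm down without slipping. Now I turn anticlockwise (tool −z), in halves.

>>> play_rows --steps '[[[0,0,0],[0,0,-0.1]],[[0,0,0],[0,0,-0.1]],[[0,0,0],[0,0,-0.1]],[[0,0,0],[0,0,-0.1]],[[0,0,0],[0,0,-0.1]],[[0,0,0],[0,0,-0.1]],[[0,0,0],[0,0,-0.1]],[[0,0,0],[0,0,-0.1]]]'

```text
time_s: 24.7
eef_pos: [473.9, -238.0, 114.1]
ee_rot: [0.001, 0.951, 0.31, 0.001]
force: [-0.0, 1.3, 9.1]
grip_width: 0.634
```

```bash
python3 - <<'E'
from h import *
s=ctrl.sense();im=cams.capture('wrist');cv2.imwrite('pics/wrist14.png',cv2.resize(im[:,:,::-1],(768,576),interpolation=cv2.INTER_CUBIC))
print(s['eef_pos'],hd(s)[0],s['force'],s['wrist_torque'],s['grip_width'])
E
```

```text
[ 473.89011375 -238.02985431  114.1309712 ] 36.145605870382916 [-0.04301176  1.26277181  9.09526889] [ 0.08021619 -0.04093851 -0.07401625] 0.634015918847493
```

View pics/wrist14.png

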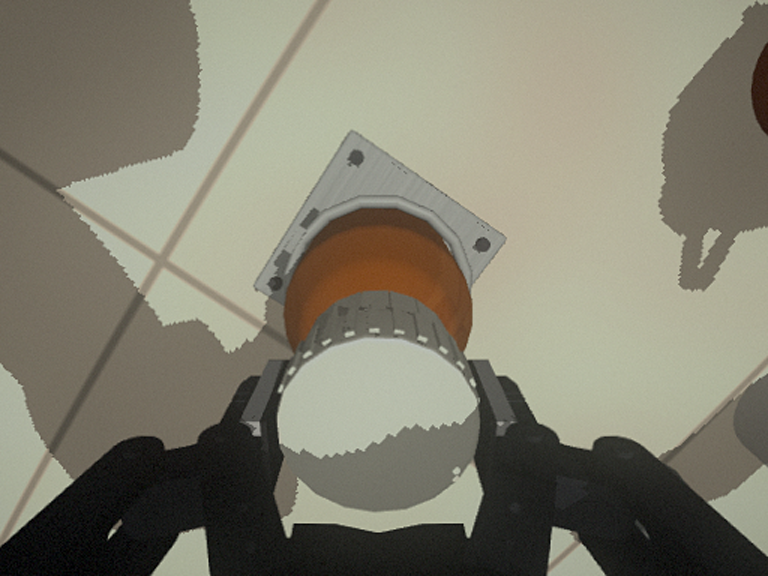

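>>> play_rows --steps '[[[0,0,0],[0,0,-0.11]],[[0,0,0],[0,0,-0.11]],[[0,0,0],[0,0,-0.11]],[[0,0,0],[0,0,-0.11]],[[0,0,0],[0,0,-0.11]],[[0,0,0],[0,0,-0.11]],[[0,0,0],[0,0,-0.11]],[[0,0,0],[0,0,-0.11]],[[0,0,0],[0,0,0]],[[0,0,0],[0,0,0]]]'

```text
time_s: 25.75
eef_pos: [473.9, -238.0, 114.1]
ee_rot: [0.002, 0.79, 0.613, 0.0]
force: [0.4, 0.1, 8.9]
grip_width: 0.635
```

```bash
python3 - <<'E'
from h import *
s=ctrl.sense();im=cams.capture('wrist');cv2.imwrite('pics/wrist15.png',cv2.resize(im[:,:,::-1],(768,576),interpolation=cv2.INTER_CUBIC))
print(s['eef_pos'],hd(s)[0],s['force'],s['wrist_torque'],s['grip_width'])
E
```

```text
[ 473.87797856 -238.02500852  114.13125848] 75.57732768536361 [0.39554344 0.1355589  8.90433779] [ 0.02962704 -0.03554351  0.04265629] 0.6349803123925658
```

View pics/wrist15.png

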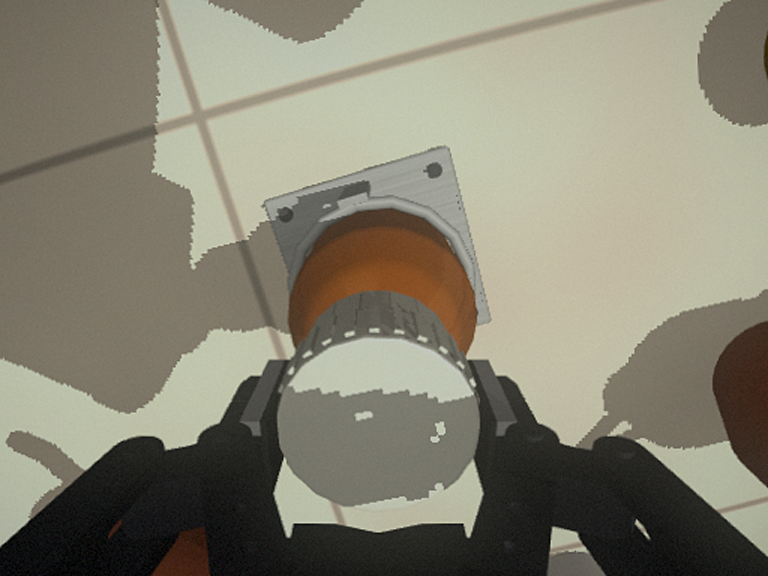

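>>> play_rows --steps '[[[0,0,-0.004],[0,0,0]],[[0,0,-0.005],[0,0,0]],[[0,0,-0.006],[0,0,0]],[[0,0,0],[0,0,0]]]'

```text
time_s: 26.2
eef_pos: [473.1, -237.5, 124.6]
ee_rot: [0.0, 0.79, 0.613, 0.0]
force: [1.6, -0.9, 2.5]
grip_width: 0.635
```

Free: it is above the closed height with no downward pull.

>>> play_rows --steps '[[[0,0,-0.01],[0,0,0]],[[0,0,-0.015],[0,0,0]],[[0,0,-0.02],[0,0,0]],[[0,0,-0.02],[0,0,0]],[[0,0,-0.02],[0,0,0]],[[0,0,-0.015],[0,0,0]],[[0,0,-0.008],[0,0,0]],[[0,0,-0.002],[0,0,0]],[[0,0,0],[0,0,0]],[[0,0,0],[0,0,0]],[[0,0,0],[0,0,0]],[[0,0,0],[0,0,0]]]'

```text
time_s: 27.4
eef_pos: [472.9, -237.2, 206.6]
ee_rot: [-0.0, 0.79, 0.613, -0.0]
force: [-1.0, 0.0, 0.4]
grip_width: 0.639
```

```bash
python3 - <<'E'
from h import *
np.set_printoptions(precision=2,suppress=True)
s=ctrl.sense();print(s['eef_pos'],hd(s),s['force'],s['grip_width'],np.abs(s['dq']).max(),s['time_s'])
P={}
for n in ('scene','side','wrist'):
    im=cams.capture(n)[:,:,::-1];cv2.imwrite(f'pics/{n}16.png',cv2.resize(im,(768,576),interpolation=cv2.INTER_CUBIC))
    for t in ('cap','cap_top','bottle_mouth'):
        l=cams.tip_of(n,t); print(n,t,[(d['pixel'],round(d['p'],2)) for d in l[:3]])
        if l and n!='wrist': P[n,t]=l[0]['pixel']
for t in ('cap','cap_top','bottle_mouth'):
    try: print(t,tri([ci('scene'),ci('side')],[P['scene',t],P['side',t]]))
    except KeyError: pass
E
```

```text
[ 472.85 -237.19  206.61] (np.float64(75.5736211876391), array([[ 0.25,  0.97, -0.  ],
       [ 0.97, -0.25,  0.  ],
       [ 0.  , -0.  , -1.  ]])) [-1.03  0.04  0.44] 0.6391493010845858 0.0035655026999711383 27.4
scene cap [([167.3, 159.8], 0.79)]
scene cap_top [([162.4, 146.9], 0.63)]
scene bottle_mouth [([171.9, 179.9], 0.87)]
side cap [([240.7, 210.2], 0.53)]
side cap_top [([239.2, 199.1], 0.56)]
side bottle_mouth [([243.7, 234.2], 0.88)]
wrist cap [([250.8, 239.9], 0.75)]
wrist cap_top [([249.6, 289.5], 0.81)]
wrist bottle_mouth [([252.6, 196.1], 0.88)]
cap (array([ 471.01, -233.41,  229.04]), [np.float64(0.01481428298246215), np.float64(0.014814282982471953)])
cap_top (array([ 465.69, -240.51,  267.88]), [np.float64(2.3217003438047534), np.float64(2.321700343804693)])
bottle_mouth (array([ 475.1 , -233.43,  157.92]), [np.float64(1.6184200960506778), np.float64(1.6184200960507507)])
```

View pics/scene16.png

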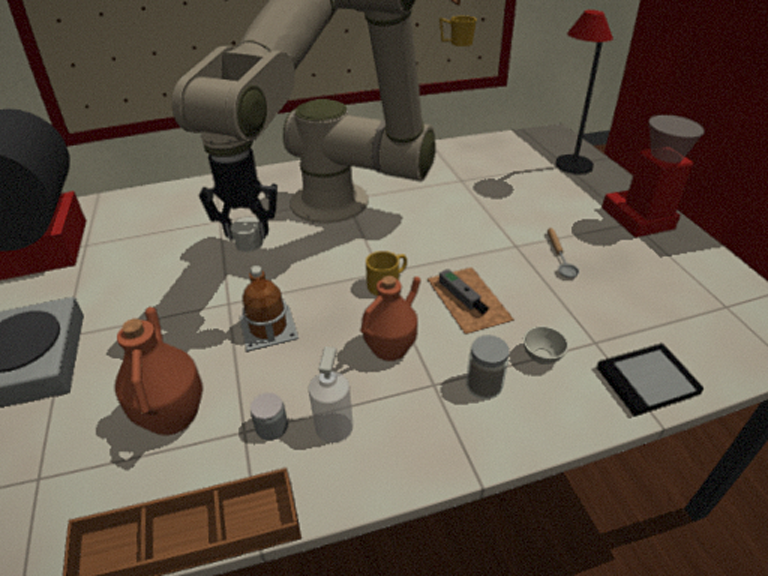

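View pics/side16.png

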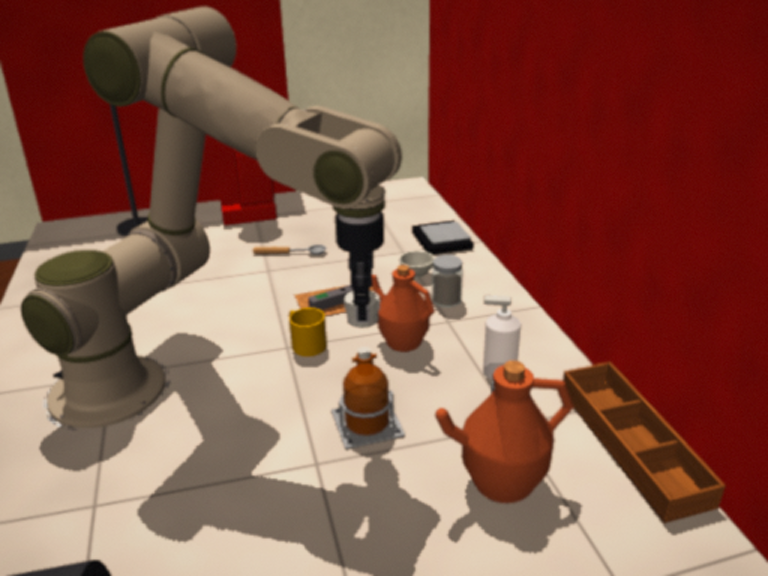

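View pics/wrist16.png

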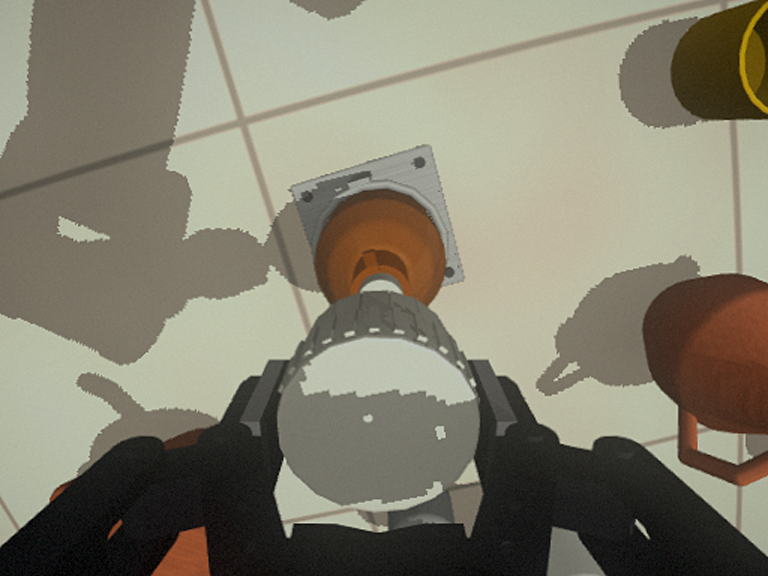

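The cap is held upright above the open, uncapped neck. The wand is on the mat and everything else is standing. I hand in the job.

```bash
python3 -c "
from rig import ctrl
s=ctrl.sense();print(s['time_s'],s['eef_pos'],s['grip_width']);print(ctrl.finish_job())"
```

```text
28.0 [ 472.95065588 -237.2463761   206.94905907] 0.6315520845126061
the job is handed in; nothing more can be done
None
```

I completed both parts of the job in order and handed it in at 28.0 s; the hand-in gave no verdict.

- **Thermometer:** I took it off the mat and aimed it level at the smaller (110 mm) pot from its free side, between the spout and the handle. By my estimate the lens was about 10 cm off the clay at about 65 mm height. I held it there for about 2 s, then laid it back flat on the mat and let go. A wrist picture confirmed it lying there.
- **Cap:** I pressed it down about 6 mm (8.6–9 N) and turned it 75.6° anticlockwise without slipping. It lifted off freely.
- **Last check:** The cap was held still and upright, with its underside about 74 mm above the rim. The neck showed open below it, and everything else was standing where it was.

Three things did not go to plan or disagreed:

- **First grasp missed:** The finger ends sit about 28 mm behind the reported TCP, so the first try closed just above the thermometer. I corrected for this in the later grasps. On the second grasp the fingers pressed the mat with about 16 N as they closed.
- **Lens position:** The trained network's estimate while aiming was off by about 12 mm between the two cameras. I relied on the arm's own pose instead, which matched the nose tip in both pictures.
- **Pot position:** Estimates of the pot's axis differed by a few mm, so the aim may be off by that much.

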